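Set out the load-cell check

ROBOT

A 6-joint arm with a two-finger parallel gripper is mounted at the origin on the work surface. World frame = base frame: x ahead of the robot, y to its left, z up, the work surface at z = 0. Lengths are in m, angles in rad, forces in N, time in s.
With the tool pointing down it reaches from about 0.4 to 0.825 m from the base axis. Payload 7 kg.
Tool frame: the origin (TCP) lies on the centre line of the jaws, within the pads' length; the fingertips stand 22 mm ahead of it and the grasp point (between the pads) lies 3 mm ahead of it (arm.tcp_to_tips is the distance from the TCP to the fingertips, in m); z points along the fingers, y is the line along which they close (so a half turn about z gives the same grasp; the last joint's range is limited). The gripper opens to 88 mm and grips with 3 to 60 N. Pads are 19 mm wide; open, the fingers measure 130 mm over their backs; the gripper's body (78 mm by 193 mm) begins 47 mm behind the grasp point.
Start: joints at [1.625, 0.359, 0.012, 0, -1.224, -0.288], TCP at [0.156, 0.657, 0.249] pointing down, gripper open.
Joint ranges: [-3.07, 3.07], [-1.43, 2.12], [-1.02, 1.25], [-3.03, 1.67], [-3.05, -0], [-3.03, 3.03]. Speed limits (rad/s): [2.39, 2.39, 3.01, 3.14, 3.14, 3.14].

INTERFACE

Orientations are given as [roll, pitch, yaw] about the fixed x, y, z axes, in that order (R = Rz(yaw) Ry(pitch) Rx(roll)).
In Python, from station import arm gives the robot as it stands.
- The arm moves only by the tool jog_arm, never from a script. Its argument "targets" is a list of rows, each an object of numbers: "dx", "dy", "dz": the shift along the tool's x, y, z in mm; "rx", "ry", "rz": the turn, a rotation vector about the tool's x, y, z in rad; "gripper": the closure, from 0 (fully open) to 1 (shut). In form: [{"dx": .., "dy": .., "dz": .., "rx": .., "ry": .., "rz": .., "gripper": ..}, ...]. A call has exactly 8 rows; each row is the pose to reach, as a shift and turn from the pose commanded when the call began, along the tool's axes at that moment; what a row does not reach only later rows make up. A row lasts 1/12 s, in which the tool goes at most 41.7 mm and 7.16 degrees, less where a joint would pass 70% of its speed; a pose out of reach is approached as far as the arm can. A call with a gripper value outside its range is refused whole. The fingers move at their own pace and stop on an object; "force" is the grip in N (left out, the last holds). Time passes only in rows, so rows that repeat a pose let the fingers close, or fill a call up. It gives the time, the measured TCP pose, the force, the opening and the grip force at its end, in the units of the state.
- arm.get_state(): the state, without advancing time (a new reading comes with each control period).
- arm.grab_frame(name): name is "scene" or "side" or "wrist"; returns a dict with "frame" (384x512x3 uint8, red, green, blue), "z_map" (384x512 float32, m along the optical axis (not along the pixel's ray), 0 where there is no reading), "fx", "fy", "cx", "cy" (pixels), "view" (4x4, takes a point from world to camera coordinates). Camera axes: x right, y down, z forward; pixel columns grow to the right and rows downward; lengths in m; the calibration is good to about 2 mm. A picture is of the moment at which its call begins.
- arm.job_done(): hands the job in; it is judged then, once.
The state is a dict: "t": time; "q": joint angles; "qd": joint speeds; "joint_efforts": joint torques, N m; "eef_pos": TCP position; "ee_rot": TCP orientation; "force": force on the tool from outside, world axes, zero at the start; "moment": the same for the moment, N m; "width": finger opening in m; "gripper_force": force on a finger pad.
Only numpy, scipy, OpenCV 4.12 (cv2) and the standard library are available. Lean on these libraries where they do the work, as an engineer would, in place of code of your own. Each camera call takes 0.05 s, during which the arm holds its last target. There are 200 camera calls.

TASK

Set out the load-cell check on the black mat: put the blue load cell in the middle of the green spot, then stand the brass weight centred on top of it. Lay the orange readout face up in the middle of the yellow spot with its long side straight across the mat (square to the mat's long side), and stand the steel weight on the mat midway between the two spots. Leave the radio and the red gauge where they are.

Things in the scene. Friction and masses are not known exactly. Their poses are not given: they have to be found in the camera images.
- cell: Blue round load cell, loose, about 0.22 kg: body 56 mm across and 24 mm high, with a bare-metal load face 36 mm across on top, its flat top 30 mm above the underside. A dark connector stub 14 mm thick sticks out sideways along its own +x to 43 mm from the centre, between 6 and 20 mm above the underside. Origin: centre of the underside; z up. Starts upright on the table at any yaw.
- brass_weight: Brass knobbed weight, loose, about 0.7 kg, round and upright: body 50 mm across and 52 mm high, then a narrow neck and a knob 28 mm across, 70 mm high in all. Origin: centre of the underside; z up.
- steel_weight: Silver steel knobbed weight, loose, about 0.25 kg, round and upright: body 36 mm across and 36 mm high, then a neck and a knob 22 mm across, 52 mm high in all. Origin: centre of the underside; z up.
- readout: Orange handheld readout, loose, about 0.25 kg, a box 105 mm long (its x), 58 mm wide (its y) and 32 mm thick, lying face up: black face, greenish screen towards its +x end, white keys towards -x. Origin: centre of the underside; z up. Starts flat on the table at any yaw; either end may face either way at the finish.
- mat: Thin black rubber mat fixed to the table, 120 mm across (its x) by 330 mm long (its y), 3 mm thick. Origin: centre of its underside, which is the midpoint between the two spots. Its y axis runs within 15 degrees of the world's y.
- green_spot: Green round disc, 70 mm across and 2 mm thick, fixed on the mat's middle line 115 mm from the mat's centre, at either end. Origin: centre of its underside, 3 mm above the table; its top is 5 mm above the table.
- yellow_spot: Yellow round disc of the same size, fixed at the other end of the mat, 115 mm from the mat's centre. Origin: centre of its underside, 3 mm above the table; its top is 5 mm above the table.
- radio: Black handheld radio standing upright, loose, 36 by 58 mm and 105 mm high, 160 mm with its aerial. Not part of the job: leave it. Origin: centre of the underside.
- gauge: Small red round pressure gauge lying face up, loose, white dial, 54 mm across and 28 mm thick, brass stub along its own -x to 49 mm from the centre. Not part of the job: leave it. Origin: centre of the underside.
There are look-alikes about, which are no part of the job. Of the things that look like the brass_weight, take the one that is nearest to the robot's base at the start.

How it is judged:
By the outcome, as a careful person would: the job done as asked, in the order asked, and still so for the second after the job is handed in, with the robot touching nothing.
It also fails if it takes over 106 s, if anything falls off the work surface, if the arm or the gripper's body presses on something with over 40 N, if the wrist force passes 120 N, or if a joint passes its speed limit or range.

## Working session

There is one attempt and no reset: what is moved stays moved. The work goes in short steps, Python scripts to look and compute and a tool call to move; the robot and the scene stay as the last step left them, time stands still between calls to the robot, and variables do not carry over. Pictures are saved under pics/ and viewed, at most 14 in all, crops included, and the job is handed in when it is done.

Besides the shell and the picture viewer there is one more tool, called after "Call:" as name(argument=value, ...) on one line, values as JSON. jog_arm: Moves the arm, as the interface text tells. Its arguments: {"type":"object","properties":{"targets":{"type":"array","items":{"type":"object","properties":{"dx":{"type":"number"},"dy":{"type":"number"},"dz":{"type":"number"},"rx":{"type":"number"},"ry":{"type":"number"},"rz":{"type":"number"},"gripper":{"type":"number"}}}},"force":{"type":"number"}},"required":["targets"]}

```bash
mkdir -p pics; cat > h.py <<'E'
import numpy as np, cv2
from station import arm
from scipy.spatial.transform import Rotation as R
def grab(n,save=None):
    f=arm.grab_frame(n)
    if save: cv2.imwrite('pics/'+save,f['frame'][:,:,::-1])
    return f
def pts(f):
    z=f['z_map'];v,u=np.indices(z.shape)
    P=np.stack([(u-f['cx'])/f['fx']*z,(v-f['cy'])/f['fy']*z,z,np.ones_like(z)],-1)
    return (P@np.linalg.inv(f['view']).T)[...,:3]
def ray(f,u,v,h):
    M=np.linalg.inv(f['view']);d=M[:3,:3]@[(u-f['cx'])/f['fx'],(v-f['cy'])/f['fy'],1];o=M[:3,3]
    return o+d*(h-o[2])/d[2]
def blobs(f,mask,hmin=60):
    n,l,s,c=cv2.connectedComponentsWithStats(mask.astype(np.uint8))
    return [(l==i,s[i],c[i]) for i in range(1,n) if s[i][4]>hmin]
E
python3 - <<'E'
from h import *
for n in('scene','side','wrist'):
    f=grab(n,n+'0.png'); np.savez(n+'0.npz',**f); print(n,np.linalg.inv(f['view'])[:3].round(3).tolist(),f['fx'])
s=arm.get_state();print(s)
a=[cv2.imread(f'pics/{n}0.png') for n in('scene','side')]
cv2.imwrite('pics/both.png',np.hstack(a)[:, :])
E
```

```text
scene [[-0.782, 0.546, -0.3, 0.82], [0.623, 0.675, -0.395, 0.393], [-0.013, -0.496, -0.868, 0.852]] 428.9138747784084
side [[0.722, -0.387, 0.574, -0.082], [-0.692, -0.407, 0.596, -0.644], [0.003, -0.827, -0.562, 0.634]] 405.91968668723035
wrist [[-0.231, -0.941, -0.247, 0.222], [-0.973, 0.224, 0.057, 0.641], [0.002, 0.253, -0.967, 0.383]] 326.9718801907352
{'t': 0.15, 'q': array([ 1.62509466e+00,  3.59239337e-01,  1.12759389e-02, -2.55339149e-04,
       -1.22411648e+00, -2.88053853e-01]), 'qd': array([-6.79623061e-04, -2.66884285e-03,  2.67344670e-03,  7.03506962e-04,
       -9.95682315e-04,  2.01508757e-05]), 'joint_efforts': array([-7.57804537e-04, -5.83277071e+01,  2.93291152e+01,  7.00119719e+00,
        8.76843551e-03, -1.08627958e-04]), 'eef_pos': array([0.15632675, 0.65629354, 0.24782967]), 'ee_rot': array([ 3.14029379e+00, -1.34495696e-04, -2.33842349e-01]), 'force': array([0.42045764, 0.27702576, 0.21496576]), 'moment': array([0.03789033, 0.02182814, 0.01591893]), 'gripper_force': 0.0, 'width': 0.08732515243715443}
```

View pics/scene0.png

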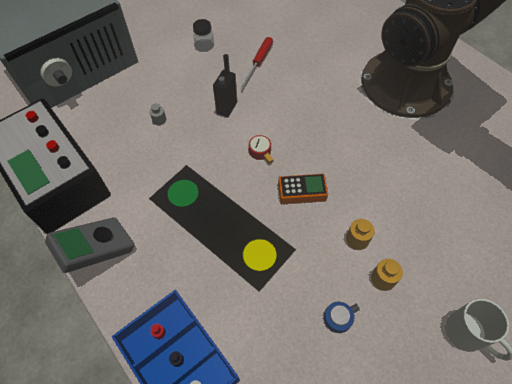

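View pics/side0.png

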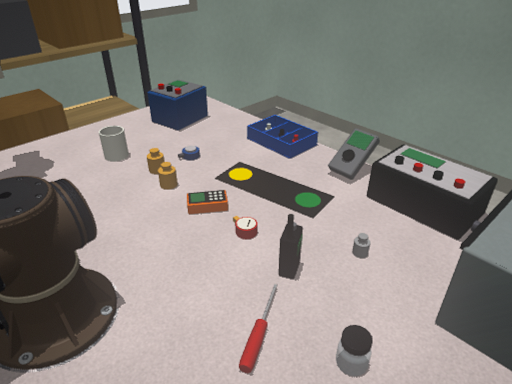

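The scene view shows the green spot (183,193), yellow spot (260,255), readout (303,188), gauge (260,147), cell (340,316), steel weight (157,115) and radio (226,92). There are two brass candidates, at (361,234) and (388,272). Next I measure them all.

```bash
cat > m.py <<'E'
from h import *
def meas(n,f):
    P=pts(f);hsv=cv2.cvtColor(f['frame'],cv2.COLOR_RGB2HSV);H,S,V=[hsv[...,i].astype(int) for i in range(3)]
    ok=(f['z_map']>0)&(np.hypot(P[...,0],P[...,1])<1.0)&(np.hypot(P[...,0],P[...,1])>.25)
    Z=P[...,2]
    for nm,m in dict(green=(H>45)&(H<75)&(S>150)&(Z<.012),yellow=(H>25)&(H<35)&(S>170)&(Z<.012),
      brass=(H>13)&(H<25)&(S>120)&(Z>.008),blue=(H>105)&(H<125)&(S>120)&(Z>.005),orange=(H<13)&(S>150)&(Z>.005),
      tall=(Z>.02)&(Z<.2)).items():
        for b,s,c in blobs(f,m&ok):
            q=P[b]; top=q[q[:,2]>np.percentile(q[:,2],97)-.004]
            (cx,cy),wh,a=cv2.minAreaRect((top[:,:2]*1000).astype(np.float32))
            print(n,nm,s[4],'px',c.round(),'mean',q.mean(0).round(4),'zmax',q[:,2].max().round(4),'toprect',np.round([cx,cy,*wh,a],1))
E
python3 - <<'E'
from m import *
for n in('scene','side'): meas(n,dict(np.load(n+'0.npz')))
a=cv2.imread('pics/scene0.png')[200:350,290:430];cv2.imwrite('pics/crop.png',cv2.resize(a,None,fx=4,fy=4))
E
```

```text
scene green 612 px [183. 193.] mean [ 0.65   -0.0902  0.005 ] zmax 0.0103 toprect [649.9 -90.7  66.3  66.6  38.4]
scene yellow 849 px [259. 255.] mean [0.6085 0.1355 0.0052] zmax 0.0091 toprect [608.5 135.5  69.1  70.1   8. ]
scene brass 473 px [362. 232.] mean [0.4282 0.2425 0.0548] zmax 0.0737 toprect [422.6 238.2  25.8  26.5  38.3]
scene brass 556 px [389. 272.] mean [0.4504 0.3356 0.0554] zmax 0.0743 toprect [444.6 333.7  26.4  26.5  43. ]
scene blue 4527 px [171. 347.] mean [0.8542 0.1781 0.0208] zmax 0.0541 toprect [859.1 202.  199.8 138.5  90. ]
scene blue 288 px [339. 317.] mean [0.5756 0.334  0.0245] zmax 0.0289 toprect [572.5 332.9  52.8  51.1   3.9]
scene orange 201 px [263.  49.] mean [ 0.2268 -0.3175  0.0232] zmax 0.0283 toprect [ 226.9 -318.8   97.2   16.4   31.2]
scene orange 84 px [ 31. 116.] mean [ 0.8238 -0.3924  0.1255] zmax 0.1309 toprect [ 824.2 -393.9   20.2   19.5   64.4]
scene orange 92 px [ 52. 146.] mean [ 0.824  -0.2888  0.1254] zmax 0.1306 toprect [ 823.1 -291.1   21.1   19.3   36.4]
scene orange 244 px [303. 199.] mean [0.4533 0.0996 0.0204] zmax 0.0341 t
[... 3332 characters left out ...]
5.8  76.7]
side tall 631 px [207. 199.] mean [0.432  0.0681 0.0312] zmax 0.0374 toprect [435.8  72.7  60.  103.   55.2]
side tall 1013 px [290. 246.] mean [ 0.4061 -0.2442  0.0834] zmax 0.162 toprect [ 404.3 -240.7   12.3   10.    47.6]
side tall 307 px [246. 225.] mean [ 0.4368 -0.0773  0.0277] zmax 0.0323 toprect [439.4 -76.3  54.6  50.6  45.9]
side tall 252 px [362. 243.] mean [ 0.5708 -0.3134  0.0377] zmax 0.0541 toprect [ 577.  -310.    22.1   19.9    8.1]
side tall 562 px [253. 344.] mean [ 0.2229 -0.3264  0.0238] zmax 0.0276 toprect [ 226.3 -323.7   98.7   19.    29.7]
side tall 1292 px [355. 348.] mean [ 0.321  -0.4639  0.056 ] zmax 0.0734 toprect [ 330.3 -459.7   49.2   48.3   21.9]
```

View pics/crop.png

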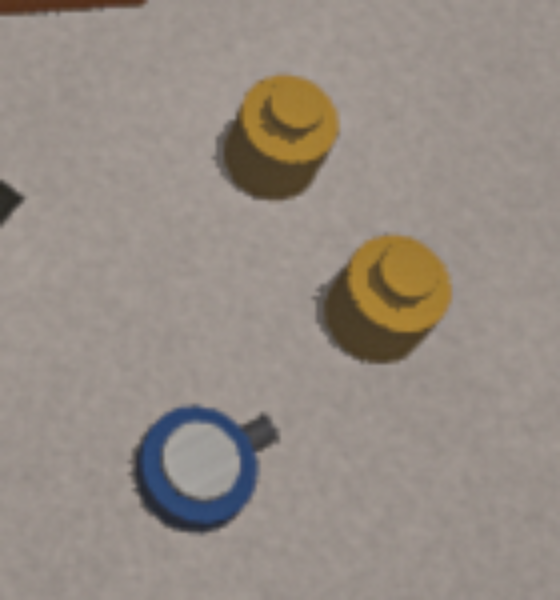

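Brass look-alikes: (361,234) at world (0.422,0.239), 0.485 m from the base, and (388,272) at (0.445,0.334), 0.556 m from the base. The first is nearer, so I take that one. The crop confirms both, and shows the cell's stub pointing up-right.

```bash
cat >> h.py <<'E'
def go(x,y,z,yaw):
    s=arm.get_state();r=R.from_euler('xyz',s['ee_rot']);g=R.from_euler('xyz',[np.pi,0,yaw])
    d=r.inv().apply(np.array([x,y,z])-s['eef_pos'])*1000;rv=(r.inv()*g).as_rotvec()
    print('d',d.round(1),'rv',rv.round(3),'t',round(s['t'],2),'pos',s['eef_pos'].round(4),'rpy',s['ee_rot'].round(3),'q',s['q'].round(2),'w',round(s['width'],4))
E
python3 - <<'E'
from h import *
f=dict(np.load('scene0.npz'))
a=ray(f,357,307.5,.015);print(a,'stub dir deg',np.degrees(np.arctan2(a[1]-.332,a[0]-.5725)))
P=pts(f)
m=(np.abs(P[...,2]-.015)<.006)&(np.hypot(P[...,0]-.5725,P[...,1]-.332)<.05)&(np.hypot(P[...,0]-.5725,P[...,1]-.332)>.033);print(P[m].mean(0),m.sum())
yaw=np.arctan2(a[1]-.332,a[0]-.5725)
for k in(yaw,yaw+np.pi): go(.5725,.331,.15,k)
E
```

```text
[0.53209567 0.34265018 0.015     ] stub dir deg 165.23328620837535
[0.53508848 0.34120044 0.01819405] 33
d [480.2 219.9  98.2] rv [ 0.000e+00  2.000e-03 -3.118e+00] t 0.15 pos [0.1563 0.6563 0.2478] rpy [ 3.14  -0.    -0.234] q [ 1.63  0.36  0.01 -0.   -1.22 -0.29] w 0.0873
d [480.2 219.9  98.2] rv [ 0.001 -0.     0.024] t 0.15 pos [0.1563 0.6563 0.2478] rpy [ 3.14  -0.    -0.234] q [ 1.63  0.36  0.01 -0.   -1.22 -0.29] w 0.0873
```

Call:
jog_arm(targets=[{"dx": 240, "dy": 110, "dz": 30}, {"dx": 240, "dy": 110, "dz": 30}, {"dx": 480, "dy": 220, "dz": 70, "rz": 0.02}, {"dx": 480, "dy": 220, "dz": 70, "rz": 0.02}, {"dx": 480, "dy": 220, "dz": 70, "rz": 0.02}, {"dx": 480, "dy": 220, "dz": 70, "rz": 0.02}, {"dx": 480, "dy": 220, "dz": 70, "rz": 0.02}, {"dx": 480, "dy": 220, "dz": 70, "rz": 0.02}], force=20)

```text
invalid input at $.targets[0]: expected keys dx, dy, dz, rx, ry, rz, gripper
```

```bash
python3 -c "
from h import *
go(.5725,.331,.18,-.258)"
```

```text
d [480.2 219.9  68.2] rv [ 0.001 -0.     0.024] t 0.15 pos [0.1563 0.6563 0.2478] rpy [ 3.14  -0.    -0.234] q [ 1.63  0.36  0.01 -0.   -1.22 -0.29] w 0.0873
```

All keys are required.

Call:
jog_arm(targets=[{"dx": 480, "dy": 220, "dz": 70, "rx": 0, "ry": 0, "rz": 0.02, "gripper": 0}, {"dx": 480, "dy": 220, "dz": 70, "rx": 0, "ry": 0, "rz": 0.02, "gripper": 0}, {"dx": 480, "dy": 220, "dz": 70, "rx": 0, "ry": 0, "rz": 0.02, "gripper": 0}, {"dx": 480, "dy": 220, "dz": 70, "rx": 0, "ry": 0, "rz": 0.02, "gripper": 0}, {"dx": 480, "dy": 220, "dz": 70, "rx": 0, "ry": 0, "rz": 0.02, "gripper": 0}, {"dx": 480, "dy": 220, "dz": 70, "rx": 0, "ry": 0, "rz": 0.02, "gripper": 0}, {"dx": 480, "dy": 220, "dz": 70, "rx": 0, "ry": 0, "rz": 0.02, "gripper": 0}, {"dx": 480, "dy": 220, "dz": 70, "rx": 0, "ry": 0, "rz": 0.02, "gripper": 0}], force=20)

```text
t: 0.82
eef_pos: [0.4178, 0.4515, 0.2045]
ee_rot: [3.142, 0.0, -0.253]
force: [0.2, 0.7, 1.0]
width: 0.0879
gripper_force: 0.0
```

```bash
python3 -c "
from h import *
go(.5725,.331,.18,-.258)"
```

```text
d [179.9  77.9  24.5] rv [0.    0.    0.005] t 0.82 pos [0.4178 0.4515 0.2045] rpy [ 3.142  0.    -0.253] q [ 1.14  0.29 -0.19 -0.   -1.09  0.18] w 0.0879
```

Call:
jog_arm(targets=[{"dx": 175, "dy": 76, "dz": 24, "rx": 0, "ry": 0, "rz": 0, "gripper": 0}, {"dx": 175, "dy": 76, "dz": 24, "rx": 0, "ry": 0, "rz": 0, "gripper": 0}, {"dx": 175, "dy": 76, "dz": 24, "rx": 0, "ry": 0, "rz": 0, "gripper": 0}, {"dx": 175, "dy": 76, "dz": 24, "rx": 0, "ry": 0, "rz": 0, "gripper": 0}, {"dx": 175, "dy": 76, "dz": 24, "rx": 0, "ry": 0, "rz": 0, "gripper": 0}, {"dx": 175, "dy": 76, "dz": 24, "rx": 0, "ry": 0, "rz": 0, "gripper": 0}, {"dx": 175, "dy": 76, "dz": 24, "rx": 0, "ry": 0, "rz": 0, "gripper": 0}, {"dx": 175, "dy": 76, "dz": 24, "rx": 0, "ry": 0, "rz": 0, "gripper": 0}])

```text
t: 1.48
eef_pos: [0.5669, 0.3354, 0.1804]
ee_rot: [3.141, 0.0, -0.255]
force: [-0.6, -0.8, -0.3]
width: 0.0877
gripper_force: 0.0
```

```bash
python3 - <<'E'
from m import *
f=grab('wrist','w1.png');P=pts(f)
hsv=cv2.cvtColor(f['frame'],cv2.COLOR_RGB2HSV);H,S=hsv[...,0].astype(int),hsv[...,1]
m=(H>105)&(H<125)&(S>120)&(np.hypot(P[...,0]-.57,P[...,1]-.33)<.06)
for b,s,c in blobs(f,m): print(c,s[4],P[b].mean(0).round(4),cv2.minEnclosingCircle((P[b][:,:2]*1000).astype(np.float32)))
t=(np.hypot(P[...,0]-.57,P[...,1]-.33)<.06)&(P[...,2]>.027)&(P[...,2]<.036)
print('face',cv2.minEnclosingCircle((P[t][:,:2]*1000).astype(np.float32)),P[t].mean(0))
t=(np.hypot(P[...,0]-.57,P[...,1]-.33)<.05)&(np.hypot(P[...,0]-.57,P[...,1]-.33)>.034)&(P[...,2]>.014)
print('stub',P[t].mean(0),t.sum())
go(.5725,.331,.18,-.258)
E
```

```text
[256.30955679 167.3199446 ] 1444 [0.5753 0.3303 0.0233] ((572.2444458007812, 331.06182861328125), 28.10749626159668)
face ((572.4401245117188, 331.2237243652344), 18.129167556762695) [0.57278178 0.33102918 0.02948283]
stub [0.58514143 0.32107321 0.24739253] 23486
d [7.  3.3 0.7] rv [0.    0.    0.005] t 1.53 pos [0.5666 0.3359 0.1807] rpy [ 3.141  0.    -0.253] q [ 0.83  0.38 -0.12 -0.   -1.07  0.49] w 0.0878
```

View pics/w1.png

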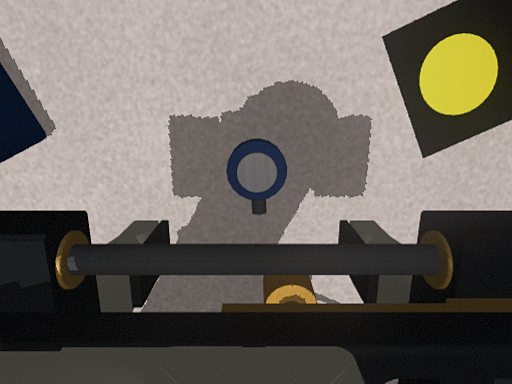

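The wrist view shows the cell at (256,168), its stub straight down towards tool −x, and the yellow spot at (458,73). The face radius is 18.1 mm at z 29.5 mm, which matches. I descend and grip.

Call:
jog_arm(targets=[{"dx": 6.5, "dy": 3.3, "dz": 40, "rx": 0, "ry": 0, "rz": 0, "gripper": 0}, {"dx": 6.5, "dy": 3.3, "dz": 80, "rx": 0, "ry": 0, "rz": 0, "gripper": 0}, {"dx": 6.5, "dy": 3.3, "dz": 120, "rx": 0, "ry": 0, "rz": 0, "gripper": 0}, {"dx": 6.5, "dy": 3.3, "dz": 145, "rx": 0, "ry": 0, "rz": 0, "gripper": 0}, {"dx": 6.5, "dy": 3.3, "dz": 154, "rx": 0, "ry": 0, "rz": 0, "gripper": 0}, {"dx": 6.5, "dy": 3.3, "dz": 154, "rx": 0, "ry": 0, "rz": 0, "gripper": 0}, {"dx": 6.5, "dy": 3.3, "dz": 154, "rx": 0, "ry": 0, "rz": 0, "gripper": 0.4}, {"dx": 6.5, "dy": 3.3, "dz": 154, "rx": 0, "ry": 0, "rz": 0, "gripper": 0.5}], force=20)

```text
t: 2.2
eef_pos: [0.5731, 0.3323, 0.0287]
ee_rot: [-3.139, -0.002, -0.253]
force: [0.2, -0.4, 0.8]
width: 0.0795
gripper_force: 0.0
```

Call:
jog_arm(targets=[{"dx": 0, "dy": 0, "dz": 0, "rx": 0, "ry": 0, "rz": 0, "gripper": 0.6}, {"dx": 0, "dy": 0, "dz": 0, "rx": 0, "ry": 0, "rz": 0, "gripper": 0.6}, {"dx": 0, "dy": 0, "dz": 0, "rx": 0, "ry": 0, "rz": 0, "gripper": 0.6}, {"dx": 0, "dy": 0, "dz": 0, "rx": 0, "ry": 0, "rz": 0, "gripper": 0.6}, {"dx": 0, "dy": 0, "dz": -30, "rx": 0, "ry": 0, "rz": 0, "gripper": 0.6}, {"dx": 0, "dy": 0, "dz": -60, "rx": 0, "ry": 0, "rz": 0, "gripper": 0.6}, {"dx": 0, "dy": 0, "dz": -90, "rx": 0, "ry": 0, "rz": 0, "gripper": 0.6}, {"dx": 0, "dy": 0, "dz": -90, "rx": 0, "ry": 0, "rz": 0, "gripper": 0.6}], force=20)

```text
t: 2.87
eef_pos: [0.5753, 0.3327, 0.1235]
ee_rot: [-3.134, -0.006, -0.253]
force: [1.7, 1.3, -0.7]
width: 0.0552
gripper_force: 20.0
```

```bash
python3 - <<'E'
from m import *
f=grab('wrist','w2.png');P=pts(f)
s=arm.get_state();p=s['eef_pos']
t=(np.hypot(P[...,0]-p[0],P[...,1]-p[1])<.05)&(P[...,2]<p[2]+.008)&(P[...,2]>p[2]-.003)
print('face',cv2.minEnclosingCircle((P[t][:,:2]*1000).astype(np.float32)),P[t].mean(0),s['gripper_force'])
go(.65,-.0905,.13,-.258)
E
```

```text
face ((584.9481201171875, 329.93133544921875), 44.227027893066406) [0.58038772 0.3311668  0.1216558 ] 19.99869430612307
d [179.5 390.  -10.9] rv [-0.006 -0.004  0.004] t 2.92 pos [0.5741 0.3321 0.1206] rpy [-3.136 -0.004 -0.254] q [ 0.82  0.44 -0.18  0.   -0.95  0.5 ] w 0.0555
```

Call:
jog_arm(targets=[{"dx": 140, "dy": 390, "dz": -20, "rx": 0, "ry": 0, "rz": 0, "gripper": 0.6}, {"dx": 140, "dy": 390, "dz": -20, "rx": 0, "ry": 0, "rz": 0, "gripper": 0.6}, {"dx": 140, "dy": 390, "dz": -20, "rx": 0, "ry": 0, "rz": 0, "gripper": 0.6}, {"dx": 140, "dy": 390, "dz": -20, "rx": 0, "ry": 0, "rz": 0, "gripper": 0.6}, {"dx": 140, "dy": 390, "dz": -20, "rx": 0, "ry": 0, "rz": 0, "gripper": 0.6}, {"dx": 140, "dy": 390, "dz": -20, "rx": 0, "ry": 0, "rz": 0, "gripper": 0.6}, {"dx": 140, "dy": 390, "dz": -20, "rx": 0, "ry": 0, "rz": 0, "gripper": 0.6}, {"dx": 140, "dy": 390, "dz": -20, "rx": 0, "ry": 0, "rz": 0, "gripper": 0.6}])

```text
t: 3.58
eef_pos: [0.6016, -0.0029, 0.1318]
ee_rot: [3.141, 0.002, -0.254]
force: [1.0, -0.4, -2.0]
width: 0.0555
gripper_force: 20.0
```

```bash
python3 -c "
from h import *
go(.62,-.0905,.14,-.258)"
```

```text
d [39.8 80.2 -8.2] rv [0.001 0.002 0.004] t 3.58 pos [ 0.6016 -0.0029  0.1318] rpy [ 3.141e+00  2.000e-03 -2.540e-01] q [ 0.32  0.34 -0.3  -0.   -0.93  1.  ] w 0.0555
```

Call:
jog_arm(targets=[{"dx": 10, "dy": 70, "dz": -10, "rx": 0, "ry": 0, "rz": 0, "gripper": 0.6}, {"dx": 10, "dy": 70, "dz": -10, "rx": 0, "ry": 0, "rz": 0, "gripper": 0.6}, {"dx": 10, "dy": 70, "dz": -10, "rx": 0, "ry": 0, "rz": 0, "gripper": 0.6}, {"dx": 10, "dy": 70, "dz": -10, "rx": 0, "ry": 0, "rz": 0, "gripper": 0.6}, {"dx": 10, "dy": 70, "dz": -10, "rx": 0, "ry": 0, "rz": 0, "gripper": 0.6}, {"dx": 10, "dy": 70, "dz": -10, "rx": 0, "ry": 0, "rz": 0, "gripper": 0.6}, {"dx": 10, "dy": 70, "dz": -10, "rx": 0, "ry": 0, "rz": 0, "gripper": 0.6}, {"dx": 10, "dy": 70, "dz": -10, "rx": 0, "ry": 0, "rz": 0, "gripper": 0.6}])

```text
t: 4.25
eef_pos: [0.5948, -0.07, 0.1425]
ee_rot: [3.141, 0.0, -0.252]
force: [0.0, -0.0, -1.7]
width: 0.0552
gripper_force: 20.0
```

```bash
cat >> m.py <<'E'
def spot(f,name):
    hsv=cv2.cvtColor(f['frame'],cv2.COLOR_RGB2HSV);H,S=hsv[...,0].astype(int),hsv[...,1]
    lo,hi=(45,80) if name=='green' else (24,36)
    m=((H>lo)&(H<hi)&(S>120)).astype(np.uint8)
    b=max(blobs(f,m),key=lambda b:b[1][4]);P=pts(f)
    c=max(cv2.findContours(b[0].astype(np.uint8),0,1)[0],key=cv2.contourArea)
    W=np.array([ray(f,u,v,.005)[:2]*1000 for u,v in c[:,0]])
    # keep outline points and fit circle of r=35
    from scipy.optimize import least_squares
    o=least_squares(lambda p:np.hypot(*(W-p).T)-35,W.mean(0),loss='soft_l1',f_scale=.7).x
    e=np.hypot(*(W-o).T)-35
    print(name,o.round(1),'inl',(abs(e)<1.5).sum(),len(e),'z',P[b[0]][:,2].mean().round(4),'px',b[2].round());return o
E
python3 - <<'E'
from m import *
f=grab('wrist','w3.png');spot(f,'green')
go(.65,-.0905,.03,-.258)
E
```

```text
green [649.9 -92.5] inl 248 248 z 0.005 px [263. 111.]
d [ 58.5   6.  112.6] rv [0.    0.    0.006] t 4.3 pos [ 0.5949 -0.0701  0.1426] rpy [ 3.142  0.    -0.252] q [ 0.21  0.32 -0.3  -0.   -0.95  1.11] w 0.0556
```

View pics/w3.png

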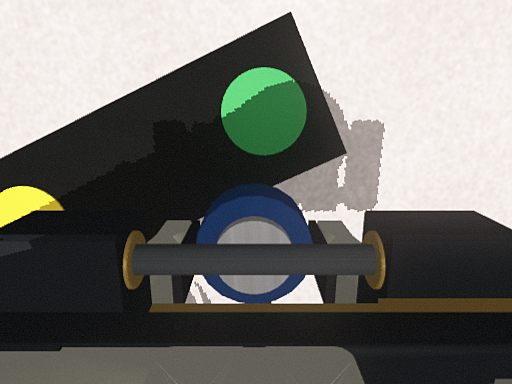

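Wrist view: green spot at (263,111) and the held cell at (256,245), level in the jaws. The wrist fit puts green at (649.9,−92.5), with every point an inlier at z 5 mm.

Call:
jog_arm(targets=[{"dx": 40, "dy": 7.7, "dz": 0, "rx": 0, "ry": 0, "rz": 0, "gripper": 0.6}, {"dx": 59, "dy": 7.7, "dz": 20, "rx": 0, "ry": 0, "rz": 0, "gripper": 0.6}, {"dx": 59, "dy": 7.7, "dz": 50, "rx": 0, "ry": 0, "rz": 0, "gripper": 0.6}, {"dx": 59, "dy": 7.7, "dz": 80, "rx": 0, "ry": 0, "rz": 0, "gripper": 0.6}, {"dx": 59, "dy": 7.7, "dz": 95, "rx": 0, "ry": 0, "rz": 0, "gripper": 0.6}, {"dx": 59, "dy": 7.7, "dz": 102, "rx": 0, "ry": 0, "rz": 0, "gripper": 0.6}, {"dx": 59, "dy": 7.7, "dz": 102, "rx": 0, "ry": 0, "rz": 0, "gripper": 0.6}, {"dx": 59, "dy": 7.7, "dz": 102, "rx": 0, "ry": 0, "rz": 0, "gripper": 0.6}])

```text
t: 4.97
eef_pos: [0.6506, -0.093, 0.0414]
ee_rot: [3.141, -0.001, -0.253]
force: [0.9, -0.3, -1.2]
width: 0.0553
gripper_force: 20.0
```

```bash
python3 -c "
from h import *
go(.6503,-.0923,.032,-.252)"
```

```text
d [-0.5 -0.6  9.4] rv [ 0.    -0.001 -0.001] t 4.97 pos [ 0.6506 -0.093   0.0414] rpy [ 3.141e+00 -1.000e-03 -2.530e-01] q [ 0.15  0.52 -0.26  0.   -0.79  1.16] w 0.0553
```

Call:
jog_arm(targets=[{"dx": -0.5, "dy": -0.6, "dz": 5, "rx": 0, "ry": 0, "rz": 0, "gripper": 0.6}, {"dx": -0.5, "dy": -0.6, "dz": 9.5, "rx": 0, "ry": 0, "rz": 0, "gripper": 0.6}, {"dx": -0.5, "dy": -0.6, "dz": 9.5, "rx": 0, "ry": 0, "rz": 0, "gripper": 0.6}, {"dx": -0.5, "dy": -0.6, "dz": 9.5, "rx": 0, "ry": 0, "rz": 0, "gripper": 0.6}, {"dx": -0.5, "dy": -0.6, "dz": 9.5, "rx": 0, "ry": 0, "rz": 0, "gripper": 0.3}, {"dx": -0.5, "dy": -0.6, "dz": 9.5, "rx": 0, "ry": 0, "rz": 0, "gripper": 0}, {"dx": -0.5, "dy": -0.6, "dz": 9.5, "rx": 0, "ry": 0, "rz": 0, "gripper": 0}, {"dx": -0.5, "dy": -0.6, "dz": 9.5, "rx": 0, "ry": 0, "rz": 0, "gripper": 0}])

```text
t: 5.63
eef_pos: [0.6495, -0.0928, 0.0314]
ee_rot: [3.142, 0.0, -0.254]
force: [-0.3, -0.4, -0.3]
width: 0.076
gripper_force: 0.0
```

Call:
jog_arm(targets=[{"dx": 0, "dy": 0, "dz": 0, "rx": 0, "ry": 0, "rz": 0, "gripper": 0}, {"dx": 0, "dy": 0, "dz": 0, "rx": 0, "ry": 0, "rz": 0, "gripper": 0}, {"dx": 0, "dy": 0, "dz": -30, "rx": 0, "ry": 0, "rz": 0, "gripper": 0}, {"dx": 0, "dy": 0, "dz": -65, "rx": 0, "ry": 0, "rz": 0, "gripper": 0}, {"dx": 0, "dy": 0, "dz": -105, "rx": 0, "ry": 0, "rz": 0, "gripper": 0}, {"dx": -20, "dy": 0, "dz": -140, "rx": 0, "ry": 0, "rz": 0, "gripper": 0}, {"dx": -40, "dy": 0, "dz": -150, "rx": 0, "ry": 0, "rz": 0, "gripper": 0}, {"dx": -40, "dy": 0, "dz": -150, "rx": 0, "ry": 0, "rz": 0, "gripper": 0}])

```text
t: 6.3
eef_pos: [0.6102, -0.0821, 0.1858]
ee_rot: [-3.139, -0.005, -0.254]
force: [-0.8, -0.2, -1.0]
width: 0.088
gripper_force: 0.0
```

```bash
cat >> m.py <<'E'
def topc(f,x,y,zlo,zhi,r=.06):
    P=pts(f);t=(np.hypot(P[...,0]-x,P[...,1]-y)<r)&(P[...,2]>zlo)&(P[...,2]<zhi)
    q=(P[t]*1000).astype(np.float32);c,rad=cv2.minEnclosingCircle(q[:,:2])
    print('top',np.round(c,1),round(rad,1),q.mean(0).round(1),len(q));return c
E
python3 - <<'E'
from m import *
f=grab('wrist','w4.png');spot(f,'green');topc(f,.65,-.092,.031,.04)
go(.4225,.2385,.2,-.252)
E
```

```text
green [649.7 -92.4] inl 192 359 z 0.0062 px [254. 122.]Traceback (most recent call last):
  File "<stdin>", line 2, in <module>
  File "m.py", line 27, in topc
    q=(P[t]*1000).astype(np.float32);c,rad=cv2.minEnclosingCircle(q[:,:2])
                                           ~~~~~~~~~~~~~~~~~~~~~~^^^^^^^^^
cv2.error: OpenCV(4.12.0) /io/opencv/modules/imgproc/src/shapedescr.cpp:201: error: (-215:Assertion failed) count >= 0 && (depth == CV_32F || depth == CV_32S) in function 'minEnclosingCircle'
```

View pics/w4.png

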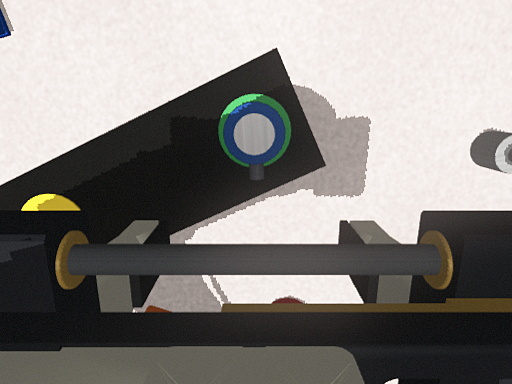

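The cell sits on the green spot at (254,132), upright. The depth mask came back empty, so I check with rays instead.

```bash
python3 - <<'E'
from m import *
f=grab('wrist');P=pts(f)
print('z@face',P[128:138,250:258,2].mean(),P[132,254],f['z_map'][132,254], ray(f,254,132,.035))
b=f['frame'];fr=b[100:165,220:290].astype(int)
g=cv2.cvtColor(b,cv2.COLOR_RGB2HSV)
m=(g[...,1]<60)&(g[...,2]>120)
v,u=np.indices(m.shape);m&=(np.hypot(u-254,v-132)<26)
mm=(blobs(f,m)); k=max(mm,key=lambda x:x[1][4]);c=max(cv2.findContours(k[0].astype(np.uint8),0,1)[0],key=cv2.contourArea)
W=np.array([ray(f,a,d,.035)[:2]*1000 for a,d in c[:,0]],np.float32);print('face',cv2.minEnclosingCircle(W))
m=(g[...,0]>100)&(g[...,0]<125)&(g[...,1]>120)&(np.hypot(u-254,v-132)<40)
k=max(blobs(f,m),key=lambda x:x[1][4]);c=max(cv2.findContours(k[0].astype(np.uint8),0,1)[0],key=cv2.contourArea)
W=np.array([ray(f,a,d,.029)[:2]*1000 for a,d in c[:,0]],np.float32);print('body',cv2.minEnclosingCircle(W))
go(.4225,.2385,.2,-.252)
E
```

```text
z@face 0.03429672196825474 [ 0.65190066 -0.09323216  0.0346868 ] 0.2819923 [ 0.65192597 -0.09323895  0.035     ]
face ((650.006103515625, -92.50192260742188), 18.064306259155273)
body ((649.9851684570312, -92.55345153808594), 27.44889259338379)
d [-262.7 -263.5  -17.9] rv [-0.001 -0.002 -0.001] t 6.4 pos [ 0.6108 -0.0824  0.1823] rpy [-3.141e+00 -2.000e-03 -2.530e-01] q [ 0.18  0.31 -0.22 -0.   -1.04  1.14] w 0.0873
```

Cell centre is (650.0,−92.5), so it's centred. Next is the brass, turning the tool so its fingers stay away from the look-alike.

Call:
jog_arm(targets=[{"dx": -260, "dy": -255, "dz": -20, "rx": 0, "ry": 0, "rz": 0.12, "gripper": 0}, {"dx": -260, "dy": -255, "dz": -20, "rx": 0, "ry": 0, "rz": 0.24, "gripper": 0}, {"dx": -260, "dy": -255, "dz": -20, "rx": 0, "ry": 0, "rz": 0.36, "gripper": 0}, {"dx": -260, "dy": -255, "dz": -20, "rx": 0, "ry": 0, "rz": 0.48, "gripper": 0}, {"dx": -260, "dy": -255, "dz": -20, "rx": 0, "ry": 0, "rz": 0.6, "gripper": 0}, {"dx": -260, "dy": -255, "dz": -20, "rx": 0, "ry": 0, "rz": 0.72, "gripper": 0}, {"dx": -260, "dy": -255, "dz": -20, "rx": 0, "ry": 0, "rz": 0.84, "gripper": 0}, {"dx": -260, "dy": -255, "dz": -20, "rx": 0, "ry": 0, "rz": 0.96, "gripper": 0}])

```text
t: 7.07
eef_pos: [0.4573, 0.1737, 0.1966]
ee_rot: [3.14, -0.001, -1.145]
force: [1.2, 0.9, 0.5]
width: 0.0874
gripper_force: 0.0
```

```bash
python3 -c "
from h import *
go(.4225,.2385,.2,-1.571)"
```

```text
d [-73.4   5.   -3.4] rv [ 0.002 -0.001  0.426] t 7.07 pos [0.4573 0.1737 0.1966] rpy [ 3.140e+00 -1.000e-03 -1.145e+00] q [ 0.77  0.1  -0.46 -0.   -1.02 -0.34] w 0.0874
```

Call:
jog_arm(targets=[{"dx": -35, "dy": 3, "dz": -3, "rx": 0, "ry": 0, "rz": 0.12, "gripper": 0}, {"dx": -65, "dy": 3, "dz": -3, "rx": 0, "ry": 0, "rz": 0.24, "gripper": 0}, {"dx": -65, "dy": 3, "dz": -3, "rx": 0, "ry": 0, "rz": 0.36, "gripper": 0}, {"dx": -65, "dy": 3, "dz": -3, "rx": 0, "ry": 0, "rz": 0.43, "gripper": 0}, {"dx": -65, "dy": 3, "dz": -3, "rx": 0, "ry": 0, "rz": 0.43, "gripper": 0}, {"dx": -65, "dy": 3, "dz": -3, "rx": 0, "ry": 0, "rz": 0.43, "gripper": 0}, {"dx": -65, "dy": 3, "dz": -3, "rx": 0, "ry": 0, "rz": 0.43, "gripper": 0}, {"dx": -65, "dy": 3, "dz": -3, "rx": 0, "ry": 0, "rz": 0.43, "gripper": 0}])

```text
t: 7.73
eef_pos: [0.4286, 0.23, 0.2003]
ee_rot: [3.141, -0.001, -1.568]
force: [-0.6, -0.1, 1.1]
width: 0.0873
gripper_force: 0.0
```

```bash
cat >> m.py <<'E'
def top2(f,x,y,zt,r,search=.05):
    "disc of radius r (mm) at height zt near x,y: points within 3 mm of zt"
    P=pts(f);t=(f['z_map']>0)&(np.hypot(P[...,0]-x,P[...,1]-y)<search)&(abs(P[...,2]-zt)<.0035)
    for b,s,c in blobs(f,t,40):
        k=max(cv2.findContours(b.astype(np.uint8),0,1)[0],key=cv2.contourArea)
        W=np.array([ray(f,u,v,zt)[:2]*1000 for u,v in k[:,0]],np.float32)
        o,rad=cv2.minEnclosingCircle(W);print('disc',np.round(o,1),'r',round(rad,1),'want',r,'px',c.round(),s[4])
E
python3 - <<'E'
from m import *
f=grab('wrist','w5.png');top2(f,.4225,.2385,.07,14);top2(f,.4225,.2385,.052,25)
go(.4225,.2385,.2,-1.571)
E
```

```text
disc [422.4 235.5] r 14.0 want 14 px [260. 192.] 816
disc [422.4 235.6] r 24.9 want 25 px [259. 184.] 1454
d [-8.5  6.1  0.4] rv [ 0.    -0.     0.002] t 7.78 pos [0.4286 0.23   0.2004] rpy [ 3.141 -0.    -1.569] q [ 0.9   0.09 -0.46 -0.   -1.02 -0.9 ] w 0.0873
```

View pics/w5.png

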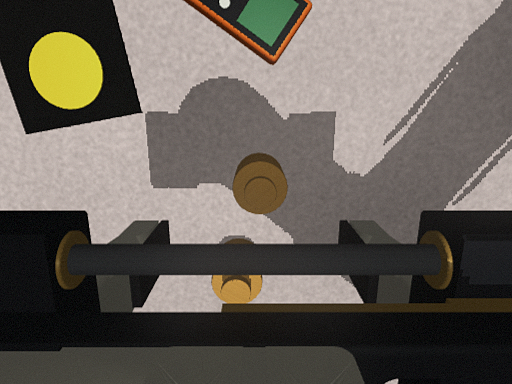

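The nearer brass weight is at (260,188), with the look-alike behind it at (238,280). The knob and body discs fit r 14.0 and 24.9 mm, centre (422.4,235.5). I grasp it now.

Call:
jog_arm(targets=[{"dx": -5.5, "dy": 6.2, "dz": 30, "rx": 0, "ry": 0, "rz": 0, "gripper": 0}, {"dx": -5.5, "dy": 6.2, "dz": 65, "rx": 0, "ry": 0, "rz": 0, "gripper": 0}, {"dx": -5.5, "dy": 6.2, "dz": 100, "rx": 0, "ry": 0, "rz": 0, "gripper": 0}, {"dx": -5.5, "dy": 6.2, "dz": 135, "rx": 0, "ry": 0, "rz": 0, "gripper": 0}, {"dx": -5.5, "dy": 6.2, "dz": 155, "rx": 0, "ry": 0, "rz": 0, "gripper": 0}, {"dx": -5.5, "dy": 6.2, "dz": 162, "rx": 0, "ry": 0, "rz": 0, "gripper": 0}, {"dx": -5.5, "dy": 6.2, "dz": 162, "rx": 0, "ry": 0, "rz": 0, "gripper": 0}, {"dx": -5.5, "dy": 6.2, "dz": 162, "rx": 0, "ry": 0, "rz": 0, "gripper": 0}], force=30)

```text
t: 8.45
eef_pos: [0.4228, 0.2361, 0.0393]
ee_rot: [-3.141, -0.0, -1.569]
force: [0.7, 0.9, 0.3]
width: 0.0875
gripper_force: 0.0
```

Call:
jog_arm(targets=[{"dx": 0, "dy": 0, "dz": 0, "rx": 0, "ry": 0, "rz": 0, "gripper": 0.3}, {"dx": 0, "dy": 0, "dz": 0, "rx": 0, "ry": 0, "rz": 0, "gripper": 0.6}, {"dx": 0, "dy": 0, "dz": 0, "rx": 0, "ry": 0, "rz": 0, "gripper": 0.6}, {"dx": 0, "dy": 0, "dz": 0, "rx": 0, "ry": 0, "rz": 0, "gripper": 0.6}, {"dx": 0, "dy": 0, "dz": 0, "rx": 0, "ry": 0, "rz": 0, "gripper": 0.6}, {"dx": 0, "dy": 0, "dz": 0, "rx": 0, "ry": 0, "rz": 0, "gripper": 0.6}, {"dx": 0, "dy": 0, "dz": 0, "rx": 0, "ry": 0, "rz": 0, "gripper": 0.6}, {"dx": 0, "dy": 0, "dz": 0, "rx": 0, "ry": 0, "rz": 0, "gripper": 0.6}], force=30)

```text
t: 9.12
eef_pos: [0.4225, 0.2362, 0.0391]
ee_rot: [-3.141, 0.0, -1.569]
force: [0.8, -0.7, 3.8]
width: 0.0492
gripper_force: 30.0
```

Call:
jog_arm(targets=[{"dx": 0, "dy": 0, "dz": -30, "rx": 0, "ry": 0, "rz": 0, "gripper": 0.6}, {"dx": 0, "dy": 0, "dz": -60, "rx": 0, "ry": 0, "rz": 0, "gripper": 0.6}, {"dx": 0, "dy": 0, "dz": -90, "rx": 0, "ry": 0, "rz": 0, "gripper": 0.6}, {"dx": 0, "dy": 0, "dz": -120, "rx": 0, "ry": 0, "rz": 0, "gripper": 0.6}, {"dx": 0, "dy": 0, "dz": -150, "rx": 0, "ry": 0, "rz": 0, "gripper": 0.6}, {"dx": 0, "dy": 0, "dz": -160, "rx": 0, "ry": 0, "rz": 0, "gripper": 0.6}, {"dx": 0, "dy": 0, "dz": -160, "rx": 0, "ry": 0, "rz": 0, "gripper": 0.6}, {"dx": 0, "dy": 0, "dz": -160, "rx": 0, "ry": 0, "rz": 0, "gripper": 0.6}])

```text
t: 9.78
eef_pos: [0.4213, 0.2354, 0.1973]
ee_rot: [3.14, -0.0, -1.57]
force: [-0.0, -0.0, -6.5]
width: 0.0493
gripper_force: 30.0
```

```bash
python3 - <<'E'
from m import *
s=arm.get_state();p=s['eef_pos'];f=grab('wrist','w6.png');P=pts(f)
v,u=np.indices(P.shape[:2]);t=(np.hypot(P[...,0]-p[0],P[...,1]-p[1])<.03)&(f['z_map']>0)&(P[...,2]<p[2]+.04)
print(p,np.percentile(P[t][:,2],[1,10,30,50,70,90,99]).round(4))
top2(f,p[0],p[1],p[2]+.032,14)
top2(f,p[0],p[1],p[2]+.014,25)
go(.65,-.0925,.2,-1.571)
E
```

```text
[0.42132977 0.23540951 0.1973412 ] [-0.0017 -0.0005  0.188   0.2092  0.2108  0.2278  0.2338]
disc [449.  231.8] r 5.5 want 14 px [174. 289.] 153
disc [420.5 233.5] r 13.6 want 14 px [254. 289.] 2022
disc [392.2 231.8] r 5.5 want 14 px [333. 288.] 146
disc [420.5 222.3] r 21.1 want 25 px [254. 231.] 2267
disc [440.2 242.5] r 8.0 want 25 px [207. 286.] 528
disc [400.5 242.4] r 8.0 want 25 px [301. 286.] 521
d [ 327.6 -228.8   -3.6] rv [ 0.003 -0.002  0.001] t 9.83 pos [0.421  0.2349 0.1965] rpy [ 3.139e+00 -2.000e-03 -1.570e+00] q [ 0.92  0.08 -0.47 -0.   -1.02 -0.92] w 0.0492
```

Call:
jog_arm(targets=[{"dx": 326, "dy": -229, "dz": 10, "rx": 0, "ry": 0, "rz": 0, "gripper": 0.6}, {"dx": 326, "dy": -229, "dz": 10, "rx": 0, "ry": 0, "rz": 0, "gripper": 0.6}, {"dx": 326, "dy": -229, "dz": 10, "rx": 0, "ry": 0, "rz": 0, "gripper": 0.6}, {"dx": 326, "dy": -229, "dz": 10, "rx": 0, "ry": 0, "rz": 0, "gripper": 0.6}, {"dx": 326, "dy": -229, "dz": 10, "rx": 0, "ry": 0, "rz": 0, "gripper": 0.6}, {"dx": 326, "dy": -229, "dz": 10, "rx": 0, "ry": 0, "rz": 0, "gripper": 0.6}, {"dx": 326, "dy": -229, "dz": 10, "rx": 0, "ry": 0, "rz": 0, "gripper": 0.6}, {"dx": 326, "dy": -229, "dz": 10, "rx": 0, "ry": 0, "rz": 0, "gripper": 0.6}])

```text
t: 10.5
eef_pos: [0.6136, -0.0386, 0.1868]
ee_rot: [3.136, -0.001, -1.57]
force: [1.2, 1.3, -3.9]
width: 0.0492
gripper_force: 30.0
```

```bash
python3 -c "
from h import *
go(.65,-.0915,.12,-1.571)"
```

```text
d [ 52.9 -36.7  66.6] rv [ 0.005 -0.001  0.001] t 10.5 pos [ 0.6136 -0.0386  0.1868] rpy [ 3.136e+00 -1.000e-03 -1.570e+00] q [ 0.25  0.31 -0.21 -0.   -1.06 -0.25] w 0.0492
```

Call:
jog_arm(targets=[{"dx": 25, "dy": -17, "dz": 10, "rx": 0, "ry": 0, "rz": 0, "gripper": 0.6}, {"dx": 47, "dy": -32, "dz": 30, "rx": 0, "ry": 0, "rz": 0, "gripper": 0.6}, {"dx": 47, "dy": -32, "dz": 60, "rx": 0, "ry": 0, "rz": 0, "gripper": 0.6}, {"dx": 47, "dy": -32, "dz": 78, "rx": 0, "ry": 0, "rz": 0, "gripper": 0.6}, {"dx": 47, "dy": -32, "dz": 85, "rx": 0, "ry": 0, "rz": 0, "gripper": 0.6}, {"dx": 47, "dy": -32, "dz": 85, "rx": 0, "ry": 0, "rz": 0, "gripper": 0.6}, {"dx": 47, "dy": -32, "dz": 85, "rx": 0, "ry": 0, "rz": 0, "gripper": 0.6}, {"dx": 47, "dy": -32, "dz": 85, "rx": 0, "ry": 0, "rz": 0, "gripper": 0.6}])

```text
t: 11.17
eef_pos: [0.647, -0.0831, 0.1063]
ee_rot: [-3.14, -0.0, -1.568]
force: [1.1, -0.1, -4.6]
width: 0.0494
gripper_force: 30.0
```

```bash
python3 -c "
from h import *
go(.65,-.0915,.0745,-1.571)
grab('wrist','w7.png')"
```

```text
d [ 8.4 -2.9 31.8] rv [-0.001 -0.     0.003] t 11.17 pos [ 0.647  -0.0831  0.1063] rpy [-3.14  -0.    -1.568] q [ 0.17  0.44 -0.22  0.   -0.92 -0.17] w 0.0494
```

View pics/w7.png

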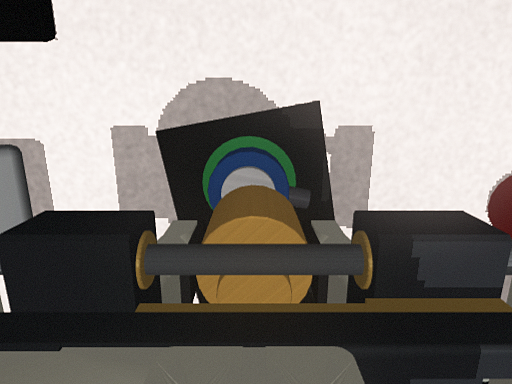

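The brass is held upright at (253,240) above the cell at (248,180). I lower it the remaining 31 mm and release.

Call:
jog_arm(targets=[{"dx": 8.4, "dy": -2.9, "dz": 5, "rx": 0, "ry": 0, "rz": 0, "gripper": 0.6}, {"dx": 8.4, "dy": -2.9, "dz": 20, "rx": 0, "ry": 0, "rz": 0, "gripper": 0.6}, {"dx": 8.4, "dy": -2.9, "dz": 26, "rx": 0, "ry": 0, "rz": 0, "gripper": 0.6}, {"dx": 8.4, "dy": -2.9, "dz": 28, "rx": 0, "ry": 0, "rz": 0, "gripper": 0.6}, {"dx": 8.4, "dy": -2.9, "dz": 30, "rx": 0, "ry": 0, "rz": 0, "gripper": 0.6}, {"dx": 8.4, "dy": -2.9, "dz": 30, "rx": 0, "ry": 0, "rz": 0, "gripper": 0.6}, {"dx": 8.4, "dy": -2.9, "dz": 30, "rx": 0, "ry": 0, "rz": 0, "gripper": 0.6}, {"dx": 8.4, "dy": -2.9, "dz": 30, "rx": 0, "ry": 0, "rz": 0, "gripper": 0.6}])

```text
t: 11.88
eef_pos: [0.6495, -0.0918, 0.076]
ee_rot: [-3.141, 0.0, -1.569]
force: [0.2, -0.6, -5.7]
width: 0.0494
gripper_force: 30.0
```

```bash
python3 -c "
from h import *
go(.65,-.0915,.0745,-1.571);print(arm.get_state()['force'])"
```

```text
d [-0.3 -0.5  1.5] rv [-0.001  0.     0.002] t 11.88 pos [ 0.6495 -0.0918  0.076 ] rpy [-3.141  0.    -1.569] q [ 0.16  0.47 -0.23  0.   -0.86 -0.15] w 0.0494
[ 0.15926492 -0.64138471 -5.68625024]
```

Call:
jog_arm(targets=[{"dx": -0.3, "dy": -0.5, "dz": 1, "rx": 0, "ry": 0, "rz": 0, "gripper": 0.6}, {"dx": -0.3, "dy": -0.5, "dz": 2, "rx": 0, "ry": 0, "rz": 0, "gripper": 0.6}, {"dx": -0.3, "dy": -0.5, "dz": 2, "rx": 0, "ry": 0, "rz": 0, "gripper": 0.6}, {"dx": -0.3, "dy": -0.5, "dz": 2, "rx": 0, "ry": 0, "rz": 0, "gripper": 0.6}, {"dx": -0.3, "dy": -0.5, "dz": 2, "rx": 0, "ry": 0, "rz": 0, "gripper": 0.35}, {"dx": -0.3, "dy": -0.5, "dz": 2, "rx": 0, "ry": 0, "rz": 0, "gripper": 0}, {"dx": -0.3, "dy": -0.5, "dz": 2, "rx": 0, "ry": 0, "rz": 0, "gripper": 0}, {"dx": -0.3, "dy": -0.5, "dz": 2, "rx": 0, "ry": 0, "rz": 0, "gripper": 0}])

```text
t: 12.55
eef_pos: [0.6499, -0.0917, 0.0735]
ee_rot: [-3.141, -0.0, -1.569]
force: [0.8, -0.2, 1.0]
width: 0.0705
gripper_force: 0.0
```

Call:
jog_arm(targets=[{"dx": 0, "dy": 0, "dz": 0, "rx": 0, "ry": 0, "rz": 0, "gripper": 0}, {"dx": 0, "dy": 0, "dz": 0, "rx": 0, "ry": 0, "rz": 0, "gripper": 0}, {"dx": 0, "dy": 0, "dz": -20, "rx": 0, "ry": 0, "rz": 0, "gripper": 0}, {"dx": 0, "dy": 0, "dz": -50, "rx": 0, "ry": 0, "rz": 0, "gripper": 0}, {"dx": 0, "dy": 0, "dz": -85, "rx": 0, "ry": 0, "rz": 0, "gripper": 0}, {"dx": 0, "dy": 0, "dz": -120, "rx": 0, "ry": 0, "rz": 0, "gripper": 0}, {"dx": -10, "dy": 0, "dz": -145, "rx": 0, "ry": 0, "rz": 0, "gripper": 0}, {"dx": -20, "dy": 0, "dz": -150, "rx": 0, "ry": 0, "rz": 0, "gripper": 0}])

```text
t: 13.22
eef_pos: [0.6519, -0.0719, 0.2293]
ee_rot: [-3.133, -0.0, -1.57]
force: [1.1, -0.1, 0.8]
width: 0.0876
gripper_force: 0.0
```

```bash
python3 - <<'E'
from m import *
f=grab('wrist','w8.png');top2(f,.65,-.0925,.105,14);top2(f,.65,-.0925,.087,25)
f=grab('scene','s8.png');top2(f,.65,-.0925,.105,14);top2(f,.65,-.0925,.087,25); spot(f,'yellow')
go(.437,.077,.2,-1.571)
E
```

```text
disc [649.2 -91.7] r 13.8 want 14 px [257. 164.] 900
disc [649.2 -91.7] r 24.8 want 25 px [257. 157.] 1633
disc [648.9 -87.3] r 15.0 want 14 px [176. 170.] 124
disc [650.3 -86.8] r 26.1 want 25 px [178. 177.] 246
yellow [607.8 135.4] inl 90 92 z 0.01 px [259. 255.]
d [-148.   213.2   24.8] rv [-0.004  0.001  0.003] t 13.32 pos [ 0.6505 -0.0705  0.2255] rpy [-3.138e+00  1.000e-03 -1.568e+00] q [ 0.19  0.34 -0.07 -0.   -1.16 -0.19] w 0.0874
```

View pics/s8.png

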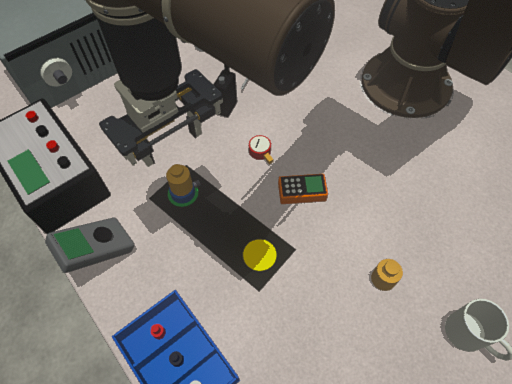

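Scene view: the brass stands on the cell at (178,175) and the readout is at (303,188). Brass is 1 mm from the cell centre. The readout is next.

Call:
jog_arm(targets=[{"dx": -148, "dy": 213, "dz": 20, "rx": 0, "ry": 0, "rz": -0.12, "gripper": 0}, {"dx": -148, "dy": 213, "dz": 20, "rx": 0, "ry": 0, "rz": -0.24, "gripper": 0}, {"dx": -148, "dy": 213, "dz": 20, "rx": 0, "ry": 0, "rz": -0.36, "gripper": 0}, {"dx": -148, "dy": 213, "dz": 20, "rx": 0, "ry": 0, "rz": -0.48, "gripper": 0}, {"dx": -148, "dy": 213, "dz": 20, "rx": 0, "ry": 0, "rz": -0.6, "gripper": 0}, {"dx": -148, "dy": 213, "dz": 20, "rx": 0, "ry": 0, "rz": -0.72, "gripper": 0}, {"dx": -148, "dy": 213, "dz": 20, "rx": 0, "ry": 0, "rz": -0.84, "gripper": 0}, {"dx": -148, "dy": 213, "dz": 20, "rx": 0, "ry": 0, "rz": -0.96, "gripper": 0}])

```text
t: 13.98
eef_pos: [0.4334, 0.0767, 0.2023]
ee_rot: [3.141, 0.001, -0.6]
force: [1.2, 0.4, 0.9]
width: 0.088
gripper_force: 0.0
```

Call:
jog_arm(targets=[{"dx": 0, "dy": 0, "dz": 0, "rx": 0, "ry": 0, "rz": 0, "gripper": 0}, {"dx": 0, "dy": 0, "dz": 0, "rx": 0, "ry": 0, "rz": 0, "gripper": 0}, {"dx": 0, "dy": 0, "dz": 0, "rx": 0, "ry": 0, "rz": 0, "gripper": 0}, {"dx": 0, "dy": 0, "dz": 0, "rx": 0, "ry": 0, "rz": 0, "gripper": 0}, {"dx": 0, "dy": 0, "dz": 0, "rx": 0, "ry": 0, "rz": 0, "gripper": 0}, {"dx": 0, "dy": 0, "dz": 0, "rx": 0, "ry": 0, "rz": 0, "gripper": 0}, {"dx": 0, "dy": 0, "dz": 0, "rx": 0, "ry": 0, "rz": 0, "gripper": 0}, {"dx": 0, "dy": 0, "dz": 0, "rx": 0, "ry": 0, "rz": 0, "gripper": 0}])

```text
t: 14.65
eef_pos: [0.4364, 0.0759, 0.2032]
ee_rot: [3.141, 0.0, -0.61]
force: [-0.4, -0.4, 0.1]
width: 0.0876
gripper_force: 0.0
```

```bash
cat >> m.py <<'E'
def box(f,x,y,zt,search=.08):
    P=pts(f);t=(f['z_map']>0)&(np.hypot(P[...,0]-x,P[...,1]-y)<search)&(abs(P[...,2]-zt)<.005)
    b,s,c=max(blobs(f,t),key=lambda b:b[1][4])
    k=max(cv2.findContours(b.astype(np.uint8),0,1)[0],key=cv2.contourArea)
    W=np.array([ray(f,u,v,zt)[:2]*1000 for u,v in k[:,0]],np.float32)
    r=cv2.minAreaRect(W);B=cv2.boxPoints(r);e=[B[1]-B[0],B[2]-B[1]];e=max(e,key=np.linalg.norm)
    print('box',np.round(r[0],1),np.round(r[1],1),'long deg',np.degrees(np.arctan2(e[1],e[0])).round(1)%180,'px',c.round())
E
python3 - <<'E'
from m import *
f=grab('wrist','w9.png');box(f,.437,.077,.032)
try: spot(f,'yellow')
except Exception as e: print(e)
go(.437,.077,.2,-.593)
E
```

```text
box [437.6  74.3] [ 57.1 103. ] long deg 145.5 px [254. 170.]
yellow [607.8 133.2] inl 220 220 z 0.0052 px [101.  57.]
d [-0.1 -1.2  3.3] rv [ 0.     0.    -0.017] t 14.7 pos [0.4364 0.0759 0.2033] rpy [ 3.141  0.    -0.61 ] q [ 0.62  0.01 -0.54  0.   -1.02  0.34] w 0.0878
```

View pics/w9.png

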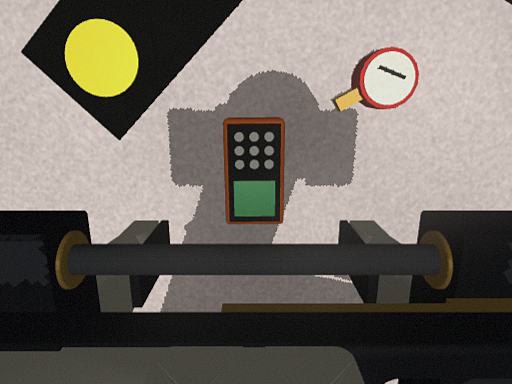

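The readout is at (254,170), long axis along the tool x, with the gauge clear at (388,77). Its top rectangle is 57×103 mm, which matches. I descend and grip.

Call:
jog_arm(targets=[{"dx": 1.9, "dy": 0.6, "dz": 35, "rx": 0, "ry": 0, "rz": -0.008, "gripper": 0}, {"dx": 1.9, "dy": 0.6, "dz": 70, "rx": 0, "ry": 0, "rz": -0.008, "gripper": 0}, {"dx": 1.9, "dy": 0.6, "dz": 105, "rx": 0, "ry": 0, "rz": -0.008, "gripper": 0}, {"dx": 1.9, "dy": 0.6, "dz": 140, "rx": 0, "ry": 0, "rz": -0.008, "gripper": 0}, {"dx": 1.9, "dy": 0.6, "dz": 165, "rx": 0, "ry": 0, "rz": -0.008, "gripper": 0}, {"dx": 1.9, "dy": 0.6, "dz": 176, "rx": 0, "ry": 0, "rz": -0.008, "gripper": 0}, {"dx": 1.9, "dy": 0.6, "dz": 177, "rx": 0, "ry": 0, "rz": -0.008, "gripper": 0}, {"dx": 1.9, "dy": 0.6, "dz": 177, "rx": 0, "ry": 0, "rz": -0.008, "gripper": 0.2}], force=25)

```text
t: 15.37
eef_pos: [0.4374, 0.0743, 0.0259]
ee_rot: [3.14, 0.001, -0.601]
force: [1.1, -0.4, -0.3]
width: 0.0848
gripper_force: 0.0
```

Call:
jog_arm(targets=[{"dx": 0, "dy": 0, "dz": 0, "rx": 0, "ry": 0, "rz": 0, "gripper": 0.6}, {"dx": 0, "dy": 0, "dz": 0, "rx": 0, "ry": 0, "rz": 0, "gripper": 0.6}, {"dx": 0, "dy": 0, "dz": 0, "rx": 0, "ry": 0, "rz": 0, "gripper": 0.6}, {"dx": 0, "dy": 0, "dz": 0, "rx": 0, "ry": 0, "rz": 0, "gripper": 0.6}, {"dx": 0, "dy": 0, "dz": 0, "rx": 0, "ry": 0, "rz": 0, "gripper": 0.6}, {"dx": 0, "dy": 0, "dz": 0, "rx": 0, "ry": 0, "rz": 0, "gripper": 0.6}, {"dx": 0, "dy": 0, "dz": 0, "rx": 0, "ry": 0, "rz": 0, "gripper": 0.6}, {"dx": 0, "dy": 0, "dz": 0, "rx": 0, "ry": 0, "rz": 0, "gripper": 0.6}], force=25)

```text
t: 16.03
eef_pos: [0.438, 0.0748, 0.0272]
ee_rot: [-3.14, -0.001, -0.601]
force: [-1.8, 0.1, 8.0]
width: 0.0578
gripper_force: 25.0
```

Call:
jog_arm(targets=[{"dx": 0, "dy": 0, "dz": -30, "rx": 0, "ry": 0, "rz": 0, "gripper": 0.6}, {"dx": 0, "dy": 0, "dz": -60, "rx": 0, "ry": 0, "rz": 0, "gripper": 0.6}, {"dx": 0, "dy": 0, "dz": -90, "rx": 0, "ry": 0, "rz": 0, "gripper": 0.6}, {"dx": 0, "dy": 0, "dz": -120, "rx": 0, "ry": 0, "rz": 0, "gripper": 0.6}, {"dx": 0, "dy": 0, "dz": -130, "rx": 0, "ry": 0, "rz": 0, "gripper": 0.6}, {"dx": 0, "dy": 0, "dz": -130, "rx": 0, "ry": 0, "rz": 0, "gripper": 0.6}, {"dx": 0, "dy": 0, "dz": -130, "rx": 0, "ry": 0, "rz": 0, "gripper": 0.6}, {"dx": 0, "dy": 0, "dz": -130, "rx": 0, "ry": 0, "rz": 0, "gripper": 0.6}])

```text
t: 16.7
eef_pos: [0.4366, 0.074, 0.1551]
ee_rot: [3.14, 0.001, -0.602]
force: [-0.3, 0.5, -3.1]
width: 0.0581
gripper_force: 25.0
```

```bash
python3 -c "
from h import *
g=np.array([649.9,-92.45]);y=np.array([607.8,133.2]);d=y-g;print(np.linalg.norm(d),(g+y)/2,np.degrees(np.arctan2(d[1],d[0]))-90)
yaw=np.arctan2(d[1],d[0])-np.pi/2
go(.6078,.1332,.15,yaw)"
```

```text
229.54374855351645 [628.85   20.375] 10.56828888068705
d [ 107.7 -145.7    4.8] rv [ 0.001  0.002 -0.786] t 16.7 pos [0.4366 0.074  0.1551] rpy [ 3.14e+00  1.00e-03 -6.02e-01] q [ 0.62  0.06 -0.61 -0.   -0.9   0.35] w 0.0581
```

Call:
jog_arm(targets=[{"dx": 15, "dy": -20, "dz": 0, "rx": 0, "ry": 0, "rz": -0.12, "gripper": 0.6}, {"dx": 40, "dy": -50, "dz": 0, "rx": 0, "ry": 0, "rz": -0.24, "gripper": 0.6}, {"dx": 60, "dy": -80, "dz": 0, "rx": 0, "ry": 0, "rz": -0.36, "gripper": 0.6}, {"dx": 80, "dy": -110, "dz": 0, "rx": 0, "ry": 0, "rz": -0.48, "gripper": 0.6}, {"dx": 107, "dy": -145, "dz": 0, "rx": 0, "ry": 0, "rz": -0.6, "gripper": 0.6}, {"dx": 107, "dy": -145, "dz": 10, "rx": 0, "ry": 0, "rz": -0.72, "gripper": 0.6}, {"dx": 107, "dy": -145, "dz": 25, "rx": 0, "ry": 0, "rz": -0.787, "gripper": 0.6}, {"dx": 107, "dy": -145, "dz": 40, "rx": 0, "ry": 0, "rz": -0.787, "gripper": 0.6}])

```text
t: 17.37
eef_pos: [0.6074, 0.1332, 0.1127]
ee_rot: [3.141, 0.004, 0.19]
force: [0.4, 0.0, -4.0]
width: 0.058
gripper_force: 25.0
```

Call:
jog_arm(targets=[{"dx": 0, "dy": 0, "dz": 0, "rx": 0, "ry": 0, "rz": 0, "gripper": 0.6}, {"dx": 0, "dy": 0, "dz": 0, "rx": 0, "ry": 0, "rz": 0, "gripper": 0.6}, {"dx": 0, "dy": 0, "dz": 0, "rx": 0, "ry": 0, "rz": 0, "gripper": 0.6}, {"dx": 0, "dy": 0, "dz": 0, "rx": 0, "ry": 0, "rz": 0, "gripper": 0.6}, {"dx": 0, "dy": 0, "dz": 0, "rx": 0, "ry": 0, "rz": 0, "gripper": 0.6}, {"dx": 0, "dy": 0, "dz": 0, "rx": 0, "ry": 0, "rz": 0, "gripper": 0.6}, {"dx": 0, "dy": 0, "dz": 0, "rx": 0, "ry": 0, "rz": 0, "gripper": 0.6}, {"dx": 0, "dy": 0, "dz": 0, "rx": 0, "ry": 0, "rz": 0, "gripper": 0.6}])

```text
t: 18.03
eef_pos: [0.608, 0.1336, 0.1169]
ee_rot: [-3.141, -0.001, 0.186]
force: [-0.1, 0.6, -2.8]
width: 0.058
gripper_force: 25.0
```

```bash
python3 -c "
from h import *
go(.6078,.1332,.032,.1845);print(arm.get_state()['force'])"
```

```text
d [-0.3  0.4 84.9] rv [-0.    -0.001  0.001] t 18.03 pos [0.608  0.1336 0.1169] rpy [-3.141e+00 -1.000e-03  1.860e-01] q [ 0.53  0.38 -0.27  0.   -0.91  1.23] w 0.058
[-0.09587763  0.62998302 -2.78776394]
```

Call:
jog_arm(targets=[{"dx": -0.3, "dy": 0.4, "dz": 25, "rx": 0, "ry": 0, "rz": 0, "gripper": 0.6}, {"dx": -0.3, "dy": 0.4, "dz": 50, "rx": 0, "ry": 0, "rz": 0, "gripper": 0.6}, {"dx": -0.3, "dy": 0.4, "dz": 70, "rx": 0, "ry": 0, "rz": 0, "gripper": 0.6}, {"dx": -0.3, "dy": 0.4, "dz": 78, "rx": 0, "ry": 0, "rz": 0, "gripper": 0.6}, {"dx": -0.3, "dy": 0.4, "dz": 82, "rx": 0, "ry": 0, "rz": 0, "gripper": 0.6}, {"dx": -0.3, "dy": 0.4, "dz": 85, "rx": 0, "ry": 0, "rz": 0, "gripper": 0.6}, {"dx": -0.3, "dy": 0.4, "dz": 85, "rx": 0, "ry": 0, "rz": 0, "gripper": 0.6}, {"dx": -0.3, "dy": 0.4, "dz": 85, "rx": 0, "ry": 0, "rz": 0, "gripper": 0.6}])

```text
t: 18.7
eef_pos: [0.6086, 0.1336, 0.0328]
ee_rot: [-3.141, -0.002, 0.186]
force: [0.2, -0.1, -3.0]
width: 0.0578
gripper_force: 25.0
```

Call:
jog_arm(targets=[{"dx": 0, "dy": 0, "dz": 0, "rx": 0, "ry": 0, "rz": 0, "gripper": 0.6}, {"dx": 0, "dy": 0, "dz": 0, "rx": 0, "ry": 0, "rz": 0, "gripper": 0.6}, {"dx": 0, "dy": 0, "dz": 0, "rx": 0, "ry": 0, "rz": 0, "gripper": 0.3}, {"dx": 0, "dy": 0, "dz": 0, "rx": 0, "ry": 0, "rz": 0, "gripper": 0}, {"dx": 0, "dy": 0, "dz": 0, "rx": 0, "ry": 0, "rz": 0, "gripper": 0}, {"dx": 0, "dy": 0, "dz": 0, "rx": 0, "ry": 0, "rz": 0, "gripper": 0}, {"dx": 0, "dy": 0, "dz": 0, "rx": 0, "ry": 0, "rz": 0, "gripper": 0}, {"dx": 0, "dy": 0, "dz": 0, "rx": 0, "ry": 0, "rz": 0, "gripper": 0}])

```text
t: 19.37
eef_pos: [0.6076, 0.1331, 0.0314]
ee_rot: [3.142, 0.0, 0.186]
force: [0.1, -0.0, -0.0]
width: 0.086
gripper_force: 0.0
```

Call:
jog_arm(targets=[{"dx": 0, "dy": 0, "dz": -30, "rx": 0, "ry": 0, "rz": 0, "gripper": 0}, {"dx": 0, "dy": 0, "dz": -65, "rx": 0, "ry": 0, "rz": 0, "gripper": 0}, {"dx": 0, "dy": 0, "dz": -100, "rx": 0, "ry": 0, "rz": 0, "gripper": 0}, {"dx": 0, "dy": 0, "dz": -135, "rx": 0, "ry": 0, "rz": 0, "gripper": 0}, {"dx": 0, "dy": 0, "dz": -170, "rx": 0, "ry": 0, "rz": 0, "gripper": 0}, {"dx": -20, "dy": 0, "dz": -190, "rx": 0, "ry": 0, "rz": 0, "gripper": 0}, {"dx": -20, "dy": 0, "dz": -190, "rx": 0, "ry": 0, "rz": 0, "gripper": 0}, {"dx": -20, "dy": 0, "dz": -190, "rx": 0, "ry": 0, "rz": 0, "gripper": 0}])

```text
t: 20.03
eef_pos: [0.588, 0.1296, 0.2232]
ee_rot: [-3.14, -0.003, 0.186]
force: [-0.2, 0.2, -0.5]
width: 0.0875
gripper_force: 0.0
```

```bash
python3 - <<'E'
from m import *
f=grab('wrist','w10.png');box(f,.608,.133,.037,.07)
go(.576,-.309,.25,.1845)
E
```

```text
box [607.4 133.6] [103.2  57.2] long deg 10.7 px [254. 149.]
d [-92.5 428.7 -28.7] rv [-0.001 -0.001  0.001] t 20.08 pos [0.5877 0.1295 0.2217] rpy [-3.141e+00 -1.000e-03  1.860e-01] q [ 0.54  0.26 -0.2  -0.   -1.12  1.22] w 0.0879
```

View pics/w10.png

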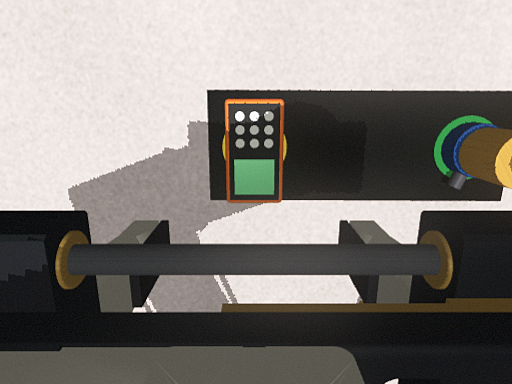

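The readout is at (607.4,133.6), long axis 10.7° against the mat's 10.6°, so it is well placed. Before the steel weight I check what stands around it.

```bash
python3 - <<'E'
from h import *
for n in('scene','side'):
    f=dict(np.load(n+'0.npz'));P=pts(f);d=P[...,:2]-[.576,-.309];r=np.hypot(*d.transpose(2,0,1))
    a=np.degrees(np.arctan2(d[...,1],d[...,0]))
    t=(P[...,2]>.02)&(r>.03)&(r<.35)&(f['z_map']>0)&(P[...,2]<.4)
    for k in range(-180,180,30):
        s=t&(a>=k)&(a<k+30)
        if s.sum()>5: print(n,k,np.percentile(r[s],2).round(3),'zmax',P[s][:,2].max().round(3))
go(.576,-.309,.25,-1.386)
E
```

```text
scene -180 0.262 zmax 0.073
scene -150 0.26 zmax 0.073
scene -120 0.204 zmax 0.194
scene -90 0.206 zmax 0.194
scene -60 0.225 zmax 0.195
scene -30 0.212 zmax 0.131
scene 0 0.215 zmax 0.131
scene 30 0.238 zmax 0.106
scene 90 0.252 zmax 0.034
scene 120 0.147 zmax 0.119
scene 150 0.158 zmax 0.162
side -180 0.271 zmax 0.073
side -150 0.266 zmax 0.073
side -120 0.215 zmax 0.194
side -90 0.208 zmax 0.195
side -60 0.219 zmax 0.195
side -30 0.204 zmax 0.131
side 0 0.204 zmax 0.132
side 30 0.3 zmax 0.078
side 90 0.247 zmax 0.032
side 120 0.151 zmax 0.118
side 150 0.149 zmax 0.162
d [-92.5 428.7 -28.7] rv [-1.000e-03 -0.000e+00  1.572e+00] t 20.08 pos [0.5877 0.1295 0.2217] rpy [-3.141e+00 -1.000e-03  1.860e-01] q [ 0.54  0.26 -0.2  -0.   -1.12  1.22] w 0.0879
```

Call:
jog_arm(targets=[{"dx": -90, "dy": 390, "dz": -30, "rx": 0, "ry": 0, "rz": 0.12, "gripper": 0}, {"dx": -90, "dy": 390, "dz": -30, "rx": 0, "ry": 0, "rz": 0.24, "gripper": 0}, {"dx": -90, "dy": 390, "dz": -30, "rx": 0, "ry": 0, "rz": 0.36, "gripper": 0}, {"dx": -90, "dy": 390, "dz": -30, "rx": 0, "ry": 0, "rz": 0.48, "gripper": 0}, {"dx": -90, "dy": 390, "dz": -30, "rx": 0, "ry": 0, "rz": 0.6, "gripper": 0}, {"dx": -90, "dy": 390, "dz": -30, "rx": 0, "ry": 0, "rz": 0.72, "gripper": 0}, {"dx": -90, "dy": 390, "dz": -30, "rx": 0, "ry": 0, "rz": 0.84, "gripper": 0}, {"dx": -90, "dy": 390, "dz": -30, "rx": 0, "ry": 0, "rz": 0.96, "gripper": 0}])

```text
t: 20.75
eef_pos: [0.5736, -0.2047, 0.2446]
ee_rot: [3.14, 0.002, -0.78]
force: [0.9, -0.2, -0.2]
width: 0.0877
gripper_force: 0.0
```

```bash
python3 -c "
from h import *
go(.576,-.29,.23,-1.386)"
```

```text
d [61.7 59.  14.5] rv [0.002 0.002 0.606] t 20.75 pos [ 0.5736 -0.2047  0.2446] rpy [ 3.14e+00  2.00e-03 -7.80e-01] q [-0.02  0.26 -0.14 -0.   -1.17  0.81] w 0.0877
```

Call:
jog_arm(targets=[{"dx": 25, "dy": 22, "dz": 5, "rx": 0, "ry": 0, "rz": 0.12, "gripper": 0}, {"dx": 52, "dy": 46, "dz": 15, "rx": 0, "ry": 0, "rz": 0.24, "gripper": 0}, {"dx": 52, "dy": 46, "dz": 30, "rx": 0, "ry": 0, "rz": 0.36, "gripper": 0}, {"dx": 52, "dy": 46, "dz": 45, "rx": 0, "ry": 0, "rz": 0.48, "gripper": 0}, {"dx": 52, "dy": 46, "dz": 45, "rx": 0, "ry": 0, "rz": 0.56, "gripper": 0}, {"dx": 52, "dy": 46, "dz": 45, "rx": 0, "ry": 0, "rz": 0.56, "gripper": 0}, {"dx": 52, "dy": 46, "dz": 45, "rx": 0, "ry": 0, "rz": 0.56, "gripper": 0}, {"dx": 52, "dy": 46, "dz": 45, "rx": 0, "ry": 0, "rz": 0.56, "gripper": 0}])

```text
t: 21.42
eef_pos: [0.5796, -0.2719, 0.2008]
ee_rot: [3.141, 0.0, -1.331]
force: [0.4, -0.0, 0.3]
width: 0.0876
gripper_force: 0.0
```

```bash
python3 - <<'E'
from m import *
f=grab('wrist','w11.png');top2(f,.576,-.309,.052,11);top2(f,.576,-.309,.036,18)
go(.576,-.309,.028,-1.386)
E
```

```text
disc [ 576.3 -311.2] r 10.8 want 11 px [267. 138.] 499
disc [ 576.3 -311.2] r 17.8 want 18 px [266. 135.] 696
d [ 35.2  12.4 173.2] rv [-0.    -0.     0.054] t 21.47 pos [ 0.5797 -0.2718  0.2012] rpy [-3.142 -0.    -1.332] q [-0.13  0.33 -0.14  0.   -1.1   0.37] w 0.0876
```

View pics/w11.png

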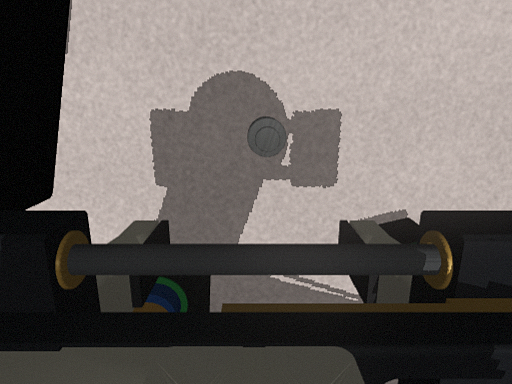

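The steel weight is at (267,137), with radii 10.8 and 17.8 mm as specified and nothing else close by. I grasp it.

Call:
jog_arm(targets=[{"dx": 37.4, "dy": 12.6, "dz": 20, "rx": 0, "ry": 0, "rz": 0.054, "gripper": 0}, {"dx": 37.4, "dy": 12.6, "dz": 50, "rx": 0, "ry": 0, "rz": 0.054, "gripper": 0}, {"dx": 37.4, "dy": 12.6, "dz": 85, "rx": 0, "ry": 0, "rz": 0.054, "gripper": 0}, {"dx": 37.4, "dy": 12.6, "dz": 120, "rx": 0, "ry": 0, "rz": 0.054, "gripper": 0}, {"dx": 37.4, "dy": 12.6, "dz": 150, "rx": 0, "ry": 0, "rz": 0.054, "gripper": 0}, {"dx": 37.4, "dy": 12.6, "dz": 168, "rx": 0, "ry": 0, "rz": 0.054, "gripper": 0}, {"dx": 37.4, "dy": 12.6, "dz": 173, "rx": 0, "ry": 0, "rz": 0.054, "gripper": 0}, {"dx": 37.4, "dy": 12.6, "dz": 173, "rx": 0, "ry": 0, "rz": 0.054, "gripper": 0}], force=20)

```text
t: 22.13
eef_pos: [0.5753, -0.3109, 0.0271]
ee_rot: [3.139, 0.001, -1.387]
force: [-0.0, 0.2, 0.4]
width: 0.0877
gripper_force: 0.0
```

Call:
jog_arm(targets=[{"dx": 0, "dy": 0, "dz": 0, "rx": 0, "ry": 0, "rz": 0, "gripper": 0.4}, {"dx": 0, "dy": 0, "dz": 0, "rx": 0, "ry": 0, "rz": 0, "gripper": 0.8}, {"dx": 0, "dy": 0, "dz": 0, "rx": 0, "ry": 0, "rz": 0, "gripper": 0.8}, {"dx": 0, "dy": 0, "dz": 0, "rx": 0, "ry": 0, "rz": 0, "gripper": 0.8}, {"dx": 0, "dy": 0, "dz": 0, "rx": 0, "ry": 0, "rz": 0, "gripper": 0.8}, {"dx": 0, "dy": 0, "dz": 0, "rx": 0, "ry": 0, "rz": 0, "gripper": 0.8}, {"dx": 0, "dy": 0, "dz": 0, "rx": 0, "ry": 0, "rz": 0, "gripper": 0.8}, {"dx": 0, "dy": 0, "dz": 0, "rx": 0, "ry": 0, "rz": 0, "gripper": 0.8}], force=20)

```text
t: 22.8
eef_pos: [0.5758, -0.3113, 0.0284]
ee_rot: [-3.141, -0.0, -1.388]
force: [0.3, 1.3, 0.4]
width: 0.04
gripper_force: 0.0
```

Call:
jog_arm(targets=[{"dx": 0, "dy": 0, "dz": -30, "rx": 0, "ry": 0, "rz": 0, "gripper": 0.8}, {"dx": 0, "dy": 0, "dz": -60, "rx": 0, "ry": 0, "rz": 0, "gripper": 0.8}, {"dx": 0, "dy": 0, "dz": -90, "rx": 0, "ry": 0, "rz": 0, "gripper": 0.8}, {"dx": 0, "dy": 0, "dz": -120, "rx": 0, "ry": 0, "rz": 0, "gripper": 0.8}, {"dx": 0, "dy": 0, "dz": -150, "rx": 0, "ry": 0, "rz": 0, "gripper": 0.8}, {"dx": 0, "dy": 0, "dz": -180, "rx": 0, "ry": 0, "rz": 0, "gripper": 0.8}, {"dx": 0, "dy": 0, "dz": -200, "rx": 0, "ry": 0, "rz": 0, "gripper": 0.8}, {"dx": 0, "dy": 0, "dz": -200, "rx": 0, "ry": 0, "rz": 0, "gripper": 0.8}])

```text
t: 23.47
eef_pos: [0.5776, -0.3121, 0.2335]
ee_rot: [-3.135, -0.004, -1.388]
force: [0.8, -0.2, -1.9]
width: 0.0352
gripper_force: 20.0
```

```bash
python3 - <<'E'
from m import *
g=np.array([649.9,-92.45]);y=np.array([607.6,133.3]);m=(g+y)/2000
go(m[0],m[1],.22,-1.386)
E
```

```text
d [-317.7 -110.7   12.9] rv [-0.006 -0.004 -0.002] t 23.47 pos [ 0.5776 -0.3121  0.2335] rpy [-3.135 -0.004 -1.388] q [-0.2   0.33 -0.06  0.   -1.17  0.38] w 0.0352
```

Call:
jog_arm(targets=[{"dx": -316, "dy": -110, "dz": 0, "rx": 0, "ry": 0, "rz": 0, "gripper": 0.8}, {"dx": -316, "dy": -110, "dz": 0, "rx": 0, "ry": 0, "rz": 0, "gripper": 0.8}, {"dx": -316, "dy": -110, "dz": 0, "rx": 0, "ry": 0, "rz": 0, "gripper": 0.8}, {"dx": -316, "dy": -110, "dz": 0, "rx": 0, "ry": 0, "rz": 0, "gripper": 0.8}, {"dx": -316, "dy": -110, "dz": 0, "rx": 0, "ry": 0, "rz": 0, "gripper": 0.8}, {"dx": -316, "dy": -110, "dz": 0, "rx": 0, "ry": 0, "rz": 0, "gripper": 0.8}, {"dx": -316, "dy": -110, "dz": 0, "rx": 0, "ry": 0, "rz": 0, "gripper": 0.8}, {"dx": -316, "dy": -110, "dz": 0, "rx": 0, "ry": 0, "rz": 0, "gripper": 0.8}])

```text
t: 24.13
eef_pos: [0.6256, 0.0202, 0.2269]
ee_rot: [3.14, 0.0, -1.389]
force: [0.3, 0.1, -2.8]
width: 0.0353
gripper_force: 20.0
```

Call:
jog_arm(targets=[{"dx": -33, "dy": -12, "dz": 0, "rx": 0, "ry": 0, "rz": 0, "gripper": 0.8}, {"dx": -33, "dy": -12, "dz": 0, "rx": 0, "ry": 0, "rz": 0, "gripper": 0.8}, {"dx": -33, "dy": -12, "dz": 0, "rx": 0, "ry": 0, "rz": 0, "gripper": 0.8}, {"dx": -33, "dy": -12, "dz": 0, "rx": 0, "ry": 0, "rz": 0, "gripper": 0.8}, {"dx": -33, "dy": -12, "dz": 0, "rx": 0, "ry": 0, "rz": 0, "gripper": 0.8}, {"dx": -33, "dy": -12, "dz": 0, "rx": 0, "ry": 0, "rz": 0, "gripper": 0.8}, {"dx": -33, "dy": -12, "dz": 0, "rx": 0, "ry": 0, "rz": 0, "gripper": 0.8}, {"dx": -33, "dy": -12, "dz": 0, "rx": 0, "ry": 0, "rz": 0, "gripper": 0.8}])

```text
t: 24.8
eef_pos: [0.6322, 0.0519, 0.2283]
ee_rot: [-3.141, 0.0, -1.39]
force: [-0.6, -0.1, -3.3]
width: 0.0351
gripper_force: 20.0
```

```bash
python3 - <<'E'
from m import *
f=grab('wrist');s=arm.get_state();p=s['eef_pos'];P=pts(f)
t=(np.hypot(P[...,0]-p[0],P[...,1]-p[1])<.011)&(f['z_map']>0)&(abs(P[...,2]-p[2])<.06)
h,e=np.histogram(P[t][:,2]-p[2],np.arange(-.06,.06,.003));print([(round(e[i],3),h[i]) for i in range(len(h)) if h[i]>15])
for o in (.016,.02,.023): top2(f,p[0],p[1],p[2]+o,11,.03)
go(.6288,.0204,.12,-1.386)
f=grab('side','d12.png');P=pts(f);t=(np.hypot(P[...,0]-p[0],P[...,1]-p[1])<.02)&(f['z_map']>0);print('side lowest',np.percentile(P[t][:,2]-p[2],[.5,2,5,10,20]).round(4),t.sum())
E
```

```text
[(np.float64(-0.006), np.int64(67)), (np.float64(-0.003), np.int64(220)), (np.float64(0.012), np.int64(689))]
disc [648.   60.4] r 5.3 want 11 px [210. 286.] 48
disc [631.8  52.2] r 10.0 want 11 px [253. 282.] 632
disc [613.   53.9] r 5.3 want 11 px [297. 285.] 53
disc [649.7  59. ] r 6.2 want 11 px [206. 288.] 139
disc [611.9  52.2] r 6.2 want 11 px [300. 288.] 110
disc [650.3  57.3] r 6.3 want 11 px [203. 288.] 363
disc [611.6  50.2] r 6.3 want 11 px [304. 288.] 359
d [ 30.5   9.1 108.4] rv [-0.     0.    -0.003] t 24.85 pos [0.6323 0.0521 0.2284] rpy [-3.141  0.    -1.389] q [ 0.39  0.31 -0.11 -0.   -1.15 -0.21] w 0.0352
side lowest [-0.2265 -0.226  -0.2255 -0.2244 -0.0328] 493
```

The steel sits about 10 mm low in the jaws: its knob top is 13.5 mm above the TCP. So the placing TCP height is about 41.5 mm.

Call:
jog_arm(targets=[{"dx": 30.5, "dy": 8.8, "dz": 10, "rx": 0, "ry": 0, "rz": 0, "gripper": 0.8}, {"dx": 30.5, "dy": 8.8, "dz": 45, "rx": 0, "ry": 0, "rz": 0, "gripper": 0.8}, {"dx": 30.5, "dy": 8.8, "dz": 80, "rx": 0, "ry": 0, "rz": 0, "gripper": 0.8}, {"dx": 30.5, "dy": 8.8, "dz": 115, "rx": 0, "ry": 0, "rz": 0, "gripper": 0.8}, {"dx": 30.5, "dy": 8.8, "dz": 145, "rx": 0, "ry": 0, "rz": 0, "gripper": 0.8}, {"dx": 30.5, "dy": 8.8, "dz": 165, "rx": 0, "ry": 0, "rz": 0, "gripper": 0.8}, {"dx": 30.5, "dy": 8.8, "dz": 175, "rx": 0, "ry": 0, "rz": 0, "gripper": 0.8}, {"dx": 30.5, "dy": 8.8, "dz": 178, "rx": 0, "ry": 0, "rz": 0, "gripper": 0.8}])

```text
t: 25.57
eef_pos: [0.6283, 0.0208, 0.0484]
ee_rot: [3.138, -0.0, -1.389]
force: [-0.2, -0.5, -2.7]
width: 0.0357
gripper_force: 20.0
```

```bash
python3 -c "
from h import *
go(.6289,.0204,.0415,-1.386);print(arm.get_state()['force'])"
```

```text
d [ 0.5 -0.6  6.9] rv [ 0.003 -0.    -0.003] t 25.57 pos [0.6283 0.0208 0.0484] rpy [ 3.138 -0.    -1.389] q [ 0.34  0.47 -0.32 -0.   -0.78 -0.16] w 0.0357
[-0.16140888 -0.5308701  -2.70916473]
```

Call:
jog_arm(targets=[{"dx": 0.5, "dy": -0.3, "dz": 3, "rx": 0, "ry": 0, "rz": 0, "gripper": 0.8}, {"dx": 0.5, "dy": -0.3, "dz": 6, "rx": 0, "ry": 0, "rz": 0, "gripper": 0.8}, {"dx": 0.5, "dy": -0.3, "dz": 8, "rx": 0, "ry": 0, "rz": 0, "gripper": 0.8}, {"dx": 0.5, "dy": -0.3, "dz": 8, "rx": 0, "ry": 0, "rz": 0, "gripper": 0.8}, {"dx": 0.5, "dy": -0.3, "dz": 8, "rx": 0, "ry": 0, "rz": 0, "gripper": 0.8}, {"dx": 0.5, "dy": -0.3, "dz": 8, "rx": 0, "ry": 0, "rz": 0, "gripper": 0.8}, {"dx": 0.5, "dy": -0.3, "dz": 8, "rx": 0, "ry": 0, "rz": 0, "gripper": 0.8}, {"dx": 0.5, "dy": -0.3, "dz": 8, "rx": 0, "ry": 0, "rz": 0, "gripper": 0.8}])

```text
t: 26.23
eef_pos: [0.6297, 0.0209, 0.0426]
ee_rot: [-3.141, 0.0, -1.388]
force: [-0.1, 0.5, -3.5]
width: 0.0353
gripper_force: 20.0
```

Still carrying the weight, so I go down 1.5 mm at a time.

Call:
jog_arm(targets=[{"dx": 0, "dy": 0, "dz": 0.8, "rx": 0, "ry": 0, "rz": 0, "gripper": 0.8}, {"dx": 0, "dy": 0, "dz": 1.5, "rx": 0, "ry": 0, "rz": 0, "gripper": 0.8}, {"dx": 0, "dy": 0, "dz": 1.5, "rx": 0, "ry": 0, "rz": 0, "gripper": 0.8}, {"dx": 0, "dy": 0, "dz": 1.5, "rx": 0, "ry": 0, "rz": 0, "gripper": 0.8}, {"dx": 0, "dy": 0, "dz": 1.5, "rx": 0, "ry": 0, "rz": 0, "gripper": 0.8}, {"dx": 0, "dy": 0, "dz": 1.5, "rx": 0, "ry": 0, "rz": 0, "gripper": 0.8}, {"dx": 0, "dy": 0, "dz": 1.5, "rx": 0, "ry": 0, "rz": 0, "gripper": 0.8}, {"dx": 0, "dy": 0, "dz": 1.5, "rx": 0, "ry": 0, "rz": 0, "gripper": 0.8}])

```text
t: 26.9
eef_pos: [0.6297, 0.0208, 0.0412]
ee_rot: [-3.141, -0.0, -1.388]
force: [-2.1, -0.1, 5.9]
width: 0.0356
gripper_force: 20.0
```

In contact at 5.9 N. I release and rise.

Call:
jog_arm(targets=[{"dx": 0, "dy": 0, "dz": -0.5, "rx": 0, "ry": 0, "rz": 0, "gripper": 0.8}, {"dx": 0, "dy": 0, "dz": -0.5, "rx": 0, "ry": 0, "rz": 0, "gripper": 0.5}, {"dx": 0, "dy": 0, "dz": -0.5, "rx": 0, "ry": 0, "rz": 0, "gripper": 0.3}, {"dx": 0, "dy": 0, "dz": -0.5, "rx": 0, "ry": 0, "rz": 0, "gripper": 0.3}, {"dx": 0, "dy": 0, "dz": -0.5, "rx": 0, "ry": 0, "rz": 0, "gripper": 0.2}, {"dx": 0, "dy": 0, "dz": -0.5, "rx": 0, "ry": 0, "rz": 0, "gripper": 0.1}, {"dx": 0, "dy": 0, "dz": -0.5, "rx": 0, "ry": 0, "rz": 0, "gripper": 0.1}, {"dx": 0, "dy": 0, "dz": -0.5, "rx": 0, "ry": 0, "rz": 0, "gripper": 0.1}])

```text
t: 27.57
eef_pos: [0.6296, 0.0208, 0.0412]
ee_rot: [-3.142, -0.0, -1.388]
force: [0.2, 0.3, -0.4]
width: 0.0754
gripper_force: 0.0
```

Call:
jog_arm(targets=[{"dx": 0, "dy": 0, "dz": -30, "rx": 0, "ry": 0, "rz": 0, "gripper": 0}, {"dx": 0, "dy": 0, "dz": -60, "rx": 0, "ry": 0, "rz": 0, "gripper": 0}, {"dx": 0, "dy": 0, "dz": -95, "rx": 0, "ry": 0, "rz": 0, "gripper": 0}, {"dx": 0, "dy": 0, "dz": -130, "rx": 0, "ry": 0, "rz": 0, "gripper": 0}, {"dx": -30, "dy": 0, "dz": -160, "rx": 0, "ry": 0, "rz": 0, "gripper": 0}, {"dx": -50, "dy": 0, "dz": -190, "rx": 0, "ry": 0, "rz": 0, "gripper": 0}, {"dx": -50, "dy": 0, "dz": -200, "rx": 0, "ry": 0, "rz": 0, "gripper": 0}, {"dx": -50, "dy": 0, "dz": -200, "rx": 0, "ry": 0, "rz": 0, "gripper": 0}])

```text
t: 28.23
eef_pos: [0.6219, 0.0714, 0.2454]
ee_rot: [-3.135, 0.001, -1.386]
force: [-0.8, -0.3, -0.7]
width: 0.0879
gripper_force: 0.0
```

Call:
jog_arm(targets=[{"dx": 0, "dy": 0, "dz": 0, "rx": 0, "ry": 0, "rz": 0, "gripper": 0}, {"dx": 0, "dy": 0, "dz": 0, "rx": 0, "ry": 0, "rz": 0, "gripper": 0}, {"dx": 0, "dy": 0, "dz": 0, "rx": 0, "ry": 0, "rz": 0, "gripper": 0}, {"dx": 0, "dy": 0, "dz": 0, "rx": 0, "ry": 0, "rz": 0, "gripper": 0}, {"dx": 0, "dy": 0, "dz": 0, "rx": 0, "ry": 0, "rz": 0, "gripper": 0}, {"dx": 0, "dy": 0, "dz": 0, "rx": 0, "ry": 0, "rz": 0, "gripper": 0}, {"dx": 0, "dy": 0, "dz": 0, "rx": 0, "ry": 0, "rz": 0, "gripper": 0}, {"dx": 0, "dy": 0, "dz": 0, "rx": 0, "ry": 0, "rz": 0, "gripper": 0}])

```text
t: 28.9
eef_pos: [0.6205, 0.0698, 0.241]
ee_rot: [3.141, -0.0, -1.388]
force: [-0.3, 1.2, 0.2]
width: 0.0875
gripper_force: 0.0
```

```bash
python3 - <<'E'
from m import *
f=grab('wrist','w13.png')
top2(f,.629,.0204,.055,11,.04);top2(f,.629,.0204,.039,18,.04)
top2(f,.65,-.0925,.105,14);top2(f,.65,-.0925,.087,25)
f=grab('side','d13.png')
box(f,.608,.133,.037,.07);top2(f,.404,-.24,.16,5,.03);top2(f,.439,-.074,.028,27)
go(.629,.0204,.2,-1.386)
E
```

```text
disc [628.5  19.9] r 10.8 want 11 px [254. 121.] 405
disc [628.5  19.9] r 17.8 want 18 px [254. 119.] 584
disc [646.3 -74.5] r 18.7 want 25 px [254.   5.] 419
box [604.3 129.9] [110.1  61.6] long deg 9.4 px [240. 166.]
disc [438.4 -76.1] r 28.7 want 27 px [246. 224.] 259
d [50.3  0.7 41.2] rv [ 0.     0.    -0.002] t 29.0 pos [0.6205 0.07   0.2412] rpy [ 3.142  0.    -1.388] q [ 0.42  0.28 -0.12 -0.   -1.17 -0.24] w 0.0876
```

View pics/w13.png

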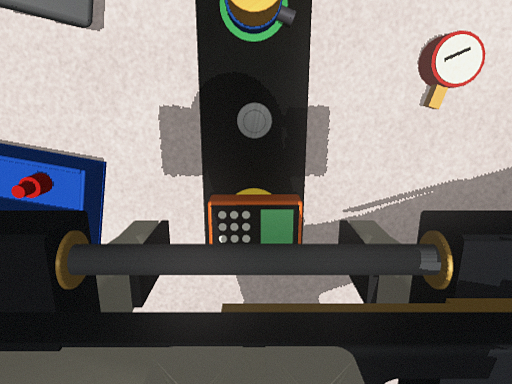

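View pics/d13.png

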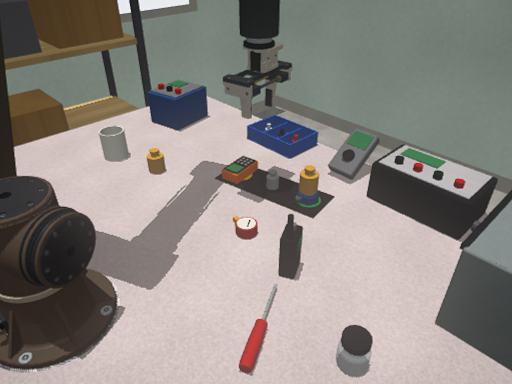

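The wrist view shows the steel at (254,120), upright on the mat at (628.5,19.9). That is within 1 mm of the midpoint at (628.8,20.4). The side view shows the brass on the cell at (309,185), the readout face up at (240,168), and the radio and gauge where they started. The robot is clear, so I hand in.

```bash
python3 -c "
from station import arm
print(arm.job_done())"
```

```text
the job is handed in; nothing more can be done
None
```

I set out the load-cell check and handed it in at about 29 s, with the cell, brass, readout and steel placed in that order to within about 1 mm by the camera checks, and the radio and gauge left where they were.

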